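# Roll turned blanks along the feed track to its stop arm

## Task

First swing the feed track's raised steel stop arm over and down across the track until it has dropped home in its fork. Then, one at a time, lift each wooden roller from the stock rack, lay it across the loading end of the track, and with the upright push paddle roll it gently along the track, never touching it with the gripper beyond the loading line, until every roller lies wholly in the bay between the second line and the stop arm. Finish with the arm still home and the paddle standing wholly on its rest mat; leave the other things on the riser where they are.

Things in the scene. Friction and masses are not known exactly. Their poses are not given: they have to be found in the camera images.
- track: Fixed light-wood feed track, board 380 x 110 mm, on a plywood riser whose top is at world z = 0.150. Origin: on its underside, z up, x = rolling direction (yaw about +90 degrees: to the robot's left), y across. The flat deck is 18 mm above the origin; fences 7 mm high with inner faces at y = -42 and +42 mm.
- load_spot (a point): Where the axis of a roller lies at the track's loading end: track x = -141 mm, y = 0, 22 mm above the deck; roller axis across the track. Behind it, in both corners, stand back blocks 14 mm high, front faces at x = -163, rear at -175 mm (end of the board at -185); between them (y = -32 to +32 mm) the end is open for the paddle.
- load_line (a point): Middle of the loading line, a dark line across the deck at track x = -95 mm, on the deck. The gripper may touch a roller on the track only while the roller's axis is before this line.
- bay_line (a point): Middle of the bay line, a dark line across the deck at track x = +10 mm, on the deck. The bay runs from it to the face of the closed stop arm at x = +156 mm: room for three 44 mm rollers in a close row.
- stop_arm (a joint): Angle of the steel stop arm about its level hinge on the track's far side (axis along the track): 0 = raised, leaning 25 degrees outward, away from the robot; 0.436 = upright; 2.007 = home, level across the track in its fork on the near fence. Friction holds it (about 1 N at the tip) until about 0.9; past that it drops home slowly by its weight. Starts at 0.08 to 0.38.
- stop_tip (a point): Centre of the dark ball, 24 mm across, on the tip of the stop arm, 116 mm from the hinge axis. The arm is a square steel bar of 16 mm; along the track it occupies x = 156 to 172 mm, and no more room than that when it swings.
- stop_hinge (a point): The middle of the arm's hinge axis, at x = 164, y = -65 mm in the track's frame, 20 mm above the deck. When home the arm is 12 to 28 mm above the deck.
- rack: Fixed stock rack on the riser, a wooden board 80 x 250 x 10 mm with three cradles, 86 mm apart along its y at y = -86, 0, +86 mm. Origin: centre of its underside. Each cradle is a pair of ridges 10 mm high that stops a roller from rolling.
- rest: Fixed thin cork rest mat of the paddle, 120 (x) x 150 (y) x 3 mm, on the riser. Origin: centre of its underside. Rack and mat lie left and right in front of the track and may be exchanged.
- paddle: Loose push paddle standing on its foot, 250 g: a dark foot block 38 (x) x 54 (y) x 36 (z) mm, above it a light square post 22 x 22 mm up to 117 mm. Origin: centre of the underside of the foot; z up along the post. Its +x or -x face (54 mm wide) pushes the rollers; it fits between the track's back blocks and fences. It starts standing on the rest mat.
- roller_1: Loose turned wooden roller, a plain cylinder of 44 mm diameter and 80 mm long, about 100 g, with two dark rings; absent in some starts (two or three are present). Origin: its centre; x is its axis. It starts lying in cradle 1 of the rack (y = -86 mm), its axis along the rack's x and 37 mm above the rack's origin. It needs a steady light push to roll and soon stops by itself on the deck.
- roller_2: Loose turned wooden roller, a plain cylinder of 44 mm diameter and 80 mm long, about 100 g, with two dark rings; absent in some starts (two or three are present). Origin: its centre; x is its axis. It starts lying in cradle 2 of the rack (y = 0 mm), its axis along the rack's x and 37 mm above the rack's origin. It needs a steady light push to roll and soon stops by itself on the deck.
- roller_3: Loose turned wooden roller, a plain cylinder of 44 mm diameter and 80 mm long, about 100 g, with two dark rings; absent in some starts (two or three are present). Origin: its centre; x is its axis. It starts lying in cradle 3 of the rack (y = 86 mm), its axis along the rack's x and 37 mm above the rack's origin. It needs a steady light push to roll and soon stops by itself on the deck.
- sliding_bevel: Bystander: folded wooden sliding bevel, 24 x 125 x 20 mm, lying on the riser beyond the track's far end. Origin: centre of its underside.
- block_2: Bystander: small sawn wood block, 27 x 54 x 27 mm, on the riser's far right corner. Origin: centre of its underside.
- pencil: Bystander: flat red pencil, 14 x 177 x 8 mm, lying near the riser's right edge. Origin: centre of its underside.

How it is judged:
On the way, in this order (a step that is already met when the one before it is completed fails the run):
1. the stop arm is swung home across the empty track (value of joint stop_arm above 1.93 rad), for 0.3 s.
2. every roller lies in the bay (value of joint stop_arm above 1.93 rad and x of roller_1 in the frame of track between 0.029 and 0.15 m and y of roller_1 in the frame of track between -0.012 and 0.012 m and z of roller_1 in the frame of track between 0.034 and 0.047 m and x of roller_2 in the frame of track between 0.029 and 0.15 m and y of roller_2 in the frame of track between -0.012 and 0.012 m and z of roller_2 in the frame of track between 0.034 and 0.047 m and x of roller_3 in the frame of track between 0.029 and 0.15 m and y of roller_3 in the frame of track between -0.012 and 0.012 m and z of roller_3 in the frame of track between 0.034 and 0.047 m), for 0.3 s.
At the end, for the whole second after the job is handed in: Stop arm home (over 1.93 rad). Every roller at rest on the deck, its axis 19 mm or more beyond the bay line and before the arm (track x 29 to 150 mm). Paddle upright and still on the rest mat, within 46 mm (x) and 54 mm (y) of its centre (all of step 2 and linear speed of each of roller_1, roller_2, roller_3, paddle below 0.02 m/s and x of paddle in the frame of rest between -0.046 and 0.046 m and y of paddle in the frame of rest between -0.054 and 0.054 m and z of paddle in the frame of rest between 0.0005 and 0.008 m and angle between paddle's own z axis and vertical below 0.08 rad); the robot touches nothing.
It fails at once if the gripper touches a roller on the track beyond the loading line (its axis 10 mm past it) (((x of roller_1 in the frame of track between -0.085 and 0.19 m and y of roller_1 in the frame of track between -0.05 and 0.05 m and z of roller_1 in the frame of track between 0.03 and 0.052 m) and contact force between the fingers and roller_1 above 0.5 N) or ((x of roller_2 in the frame of track between -0.085 and 0.19 m and y of roller_2 in the frame of track between -0.05 and 0.05 m and z of roller_2 in the frame of track between 0.03 and 0.052 m) and contact force between the fingers and roller_2 above 0.5 N) or ((x of roller_3 in the frame of track between -0.085 and 0.19 m and y of roller_3 in the frame of track between -0.05 and 0.05 m and z of roller_3 in the frame of track between 0.03 and 0.052 m) and contact force between the fingers and roller_3 above 0.5 N)).
It fails at once if a roller runs faster than 0.35 m/s along the track (((x of roller_1 in the frame of track between -0.085 and 0.19 m and y of roller_1 in the frame of track between -0.05 and 0.05 m and z of roller_1 in the frame of track between 0.03 and 0.052 m) and linear speed of roller_1 above 0.35 m/s) or ((x of roller_2 in the frame of track between -0.085 and 0.19 m and y of roller_2 in the frame of track between -0.05 and 0.05 m and z of roller_2 in the frame of track between 0.03 and 0.052 m) and linear speed of roller_2 above 0.35 m/s) or ((x of roller_3 in the frame of track between -0.085 and 0.19 m and y of roller_3 in the frame of track between -0.05 and 0.05 m and z of roller_3 in the frame of track between 0.03 and 0.052 m) and linear speed of roller_3 above 0.35 m/s)).
It fails at once if a bystander on the riser is moved by more than 30 mm (distance of any of sliding_bevel, block_2, pencil from where it was at the start of the episode above 0.03 m).
Of roller_1, roller_2, roller_3 only 2 to 3 are there at a start; the rules pass over those that are not, and their reading is None.
At some moment in a run one of paddle may be knocked a few centimetres aside while the robot is not near it.
It also fails if it takes over 210 s, if anything falls off the work surface, if the arm or the gripper's body presses on something with over 40 N, if the wrist force passes 120 N, or if a joint passes its speed limit or range.

## Robot

A 6-joint arm with a two-finger parallel gripper is mounted at the origin on the work surface; the furniture and walls round the work are solid. World frame = base frame: x ahead of the robot, y to its left, z up, the work surface at z = 0. Lengths are in m, angles in rad, forces in N, time in s.
With the tool pointing down it reaches from about 0.275 to 0.875 m from the base axis. Payload 12.5 kg.
Tool frame: the origin (TCP) lies at the very end of the fingers, on their centre line; the grasp point (between the pads) lies ctrl.tcp_to_grasp behind it (ctrl.tcp_to_grasp is the distance from the TCP to the grasp point, in m); x points along the fingers, y is the direction in which the jaws open and shut, and the axes are right-handed (so a half turn about x gives the same grasp; the last joint's range is limited). The gripper opens to 85 mm and grips with 20 to 120 N. Pads are 22 mm wide; open, the fingers measure 114 mm over their backs; the gripper's body (76 mm by 85 mm) begins 54 mm behind the grasp point. The pads swing forward as they close: fully open they stand 13 mm farther back than shut.
Start: joints at [-1.251, 0.351, 1.652, -0, 1.139, -0.085], TCP at [0.217, -0.506, 0.231] pointing down, gripper open.
Joint ranges: [-2.75, 2.75], [-0.79, 2.1], [0.01, 2.65], [-1.57, 4.71], [0.07, 3.14], [-2.87, 2.87]. Speed limits (rad/s): [2.22, 2.22, 2.79, 3.14, 3.14, 3.14].

## Interface

Orientations are given as a rotation vector (axis times angle).
In Python, from workcell import readout, capture, camera_params, job, nets, ctrl gives the robot as it stands.
- The arm moves only by the tool servo_tool, never from a script. Its argument "motion" is a list of rows, each a list of 6 numbers: the shift along the tool's x, y, z in cm, then the turn, a rotation vector about the tool's x, y, z in rad. In form: [[x, y, z, wx, wy, wz], ...]. A call has exactly 8 rows; each row is the pose to reach, as a shift and turn from the pose commanded when the call began, along the tool's axes at that moment; what a row does not reach only later rows make up. A row lasts 1/12 s, in which the tool goes at most 41.7 mm and 7.16 degrees, less where a joint would pass 70% of its speed; a pose out of reach is approached as far as the arm can. A call with a gripper value outside its range is refused whole. "jaw" is the finger opening in cm, from 0 to 8.54, set as the call begins (left out, the last holds). The fingers move at their own pace and stop on an object; "newtons" is the grip in N (left out, the last holds). Time passes only in rows, so rows that repeat a pose let the fingers close, or fill a call up. It gives the time, the measured TCP pose, the force and the opening at its end, in the units of the state.
- readout.read_state(): the state, without advancing time (a new reading comes with each control period).
- capture(name): name is "scene" or "top"; returns the picture (384x512x3 uint8, blue, green, red); there is no depth.
- camera_params(name): a dict with "fovy" (degrees; the focal length in pixels is half the picture's height over the tangent of half this angle, whatever the lens; pixels are square), "cx", "cy" (the principal point, pixels), "k1" (the pictures are not rectified: a ray, as slopes to the right and down, at radius r is drawn at 1 + k1 r^2 times it, then the intrinsics apply), "R" (3x3) and "t" (3): a world point X has camera coordinates R X + t. Camera axes: x right, y down, z forward; pixel columns grow to the right and rows downward; lengths in m; the calibration is good to about 2 mm. A picture is of the moment at which its call begins. camera_params takes no time and is no camera call.
- job.job_done(): hands the job in, once; it reports no verdict.
Trained networks look in the newest picture that a camera, given by its name, has taken for a name from the list of things; names that differ only in an ending like _2 or _b are one class to them, and where a whole thing is asked for, a point or a joint stands for the part that bears it (a point fixed in the world has none). Each returns a list of dicts, best first, with "score" (0 to 1); they miss things now and then, are a little off and sometimes report something else, mostly with a low value. They report only what shows in the picture. A call takes as long as a camera call.
- nets.regions_of(camera, name): "region" (384x512 bool, what is visible of it) and "bbox" ([left, top, right, bottom] in pixels, round what is visible of it).
The state is a dict: "clock": time; "qpos": joint angles; "joint_vel": joint speeds; "effort": joint torques, N m; "tcp_pos": TCP position; "tool_rot": TCP orientation; "contact_force": force on the tool from outside, world axes, zero at the start; "ft_torque": the same for the moment, N m; "gripper_width": finger opening in m.
Only numpy, scipy, OpenCV 4.12 (cv2) and the standard library are available. Lean on these libraries where they do the work, as an engineer would, in place of code of your own. Each camera call takes 0.05 s, during which the arm holds its last target.

## Working session

There is one attempt and no reset: what is moved stays moved. The work goes in short steps, Python scripts to look and compute and a tool call to move; the robot and the scene stay as the last step left them, time stands still between calls to the robot, and variables do not carry over. Pictures are saved under pics/ and viewed, and the job is handed in when it is done.

Besides the shell and the picture viewer there is one more tool, called after ">>>" as name([rows], argument=value, ...), one row to a line, values as JSON. servo_tool: Moves the arm, as the interface text tells. Its arguments: {"type":"object","properties":{"motion":{"type":"array"},"jaw":{"type":"number"},"newtons":{"type":"number"}},"required":["motion"]}

```bash
mkdir -p pics; ls
cat > h.py <<'E'
import numpy as np,cv2
from workcell import readout,capture,camera_params,job,nets,ctrl
from scipy.spatial.transform import Rotation as Ro
def P(n):
    c=camera_params(n);f=192/np.tan(np.radians(c['fovy'])/2);return c,f
def proj(n,X):
    c,f=P(n);X=np.atleast_2d(X);q=X@np.array(c['R']).T+np.array(c['t']);s=q[:,:2]/q[:,2:]
    r2=(s**2).sum(1,keepdims=True);s=s*(1+c['k1']*r2);return s*f+[c['cx'],c['cy']]
def ray(n,uv):
    c,f=P(n);d=(np.atleast_2d(uv)-[c['cx'],c['cy']])/f;s=d.copy()
    for _ in range(30): s=d/(1+c['k1']*(s**2).sum(1,keepdims=True))
    R=np.array(c['R']);o=-R.T@np.array(c['t']);v=np.c_[s,np.ones(len(s))]@R;return o,v
def onz(n,uv,z):
    o,v=ray(n,uv);return o+v*((z-o[2])/v[:,2:])
def st():
    s=readout.read_state();print({k:np.round(v,4).tolist() for k,v in s.items() if k in('clock','qpos','tcp_pos','tool_rot','contact_force','gripper_width')});return s
def snap(n,name):
    im=capture(n);cv2.imwrite('pics/'+name+'.png',im);return im
E
python3 - <<'E'
from h import *
s=st();print(ctrl.tcp_to_grasp, Ro.from_rotvec(s['tool_rot']).as_matrix().round(3))
for n in('scene','top'):
    snap(n,n+'0');print(n,camera_params(n))
E
```

```text
pics
{'clock': 0.0, 'qpos': [-1.2506, 0.3512, 1.6524, 0.0, 1.1391, -0.0846], 'tcp_pos': [0.2165, -0.5052, 0.2308], 'tool_rot': [1.9991, 0.4114, -1.9994], 'contact_force': [0.0131, -0.5475, 0.1684], 'gripper_width': 0.0853}
0.0187 [[-0.     0.394 -0.919]
 [ 0.001 -0.919 -0.394]
 [-1.    -0.001 -0.   ]]
scene {'fovy': 42.90800695042649, 'cx': 259.9989352973966, 'cy': 189.69997661092123, 'k1': -0.1733225673196754, 'R': array([[-0.61501283, -0.78849305, -0.00615836],
       [-0.45702274,  0.36281361, -0.8120939 ],
       [ 0.64256473, -0.49663365, -0.58349428]]), 't': array([0.30508768, 0.44328472, 1.20525359])}
top {'fovy': 54.71748929346035, 'cx': 251.797813876536, 'cy': 191.31112865752428, 'k1': 0.022596924650664776, 'R': array([[-0.02377788, -0.99939349, -0.02544129],
       [-0.99769009,  0.02534179, -0.06302598],
       [ 0.06363249,  0.0238839 , -0.99768756]]), 't': array([0.02717976, 0.54236158, 1.09858072])}
```

View pics/scene0.png

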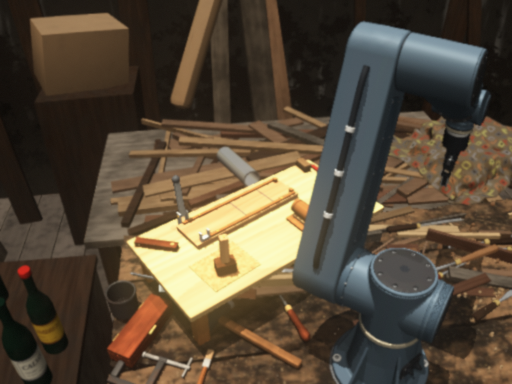

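View pics/top0.png

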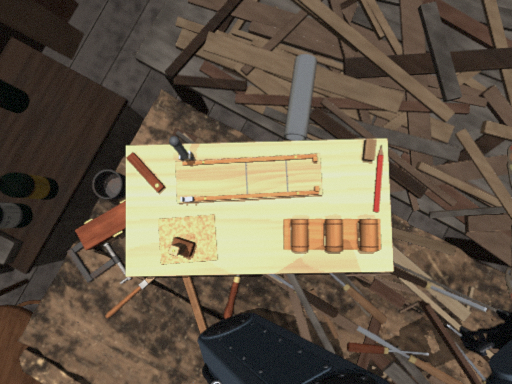

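Run:
```python
from h import *
for cam in('top','scene'):
  for n in('track','rack','rest','paddle','roller_1','stop_tip','stop_arm','load_line','bay_line'):
    try:
      for d in nets.regions_of(cam,n):
        if d['score']<.3: continue
        m=d['region'].astype(np.uint8);ys,xs=np.nonzero(m)
        print(cam,n,round(d['score'],2),d['bbox'],len(xs),round(xs.mean(),1),round(ys.mean(),1),np.round(cv2.minAreaRect(np.c_[xs,ys].astype(np.float32)).__repr__().__len__() and cv2.boxPoints(cv2.minAreaRect(np.c_[xs,ys].astype(np.float32))),1).tolist())
    except Exception as e: print(n,e)
```

```text
top track 0.93 [166.9, 136.6, 319.1, 202.5] 6339 245.3 176.6 [[169.0, 136.0], [321.0, 136.0], [321.0, 202.0], [169.0, 202.0]]
top rest 0.59 [160.0, 213.4, 218.0, 267.7] 2147 188.3 237.8 [[156.60000610351562, 218.60000610351562], [213.6999969482422, 214.39999389648438], [217.10000610351562, 260.5], [160.10000610351562, 264.70001220703125]]
top paddle 0.75 [169.0, 238.1, 194.0, 258.6] 434 181.0 246.7 [[166.89999389648438, 253.3000030517578], [173.3000030517578, 234.10000610351562], [195.8000030517578, 241.60000610351562], [189.39999389648438, 260.79998779296875]]
top roller_1 0.86 [320.9, 219.9, 344.4, 250.6] 580 333.4 235.1 [[325.0, 219.0], [342.0, 219.0], [342.0, 251.0], [325.0, 251.0]]
top roller_1 0.7 [358.1, 221.5, 380.0, 251.5] 627 368.7 235.7 [[359.0, 219.0], [379.0, 219.0], [379.0, 252.0], [359.0, 252.0]]
top stop_tip 0.57 [169.4, 136.0, 186.7, 158.5] 224 177.9 146.4 [[166.39999389648438, 139.89999389648438], [174.10000610351562, 133.39999389648438], [190.8000030517578, 153.10000610351562], [183.10000610351562, 159.60000610351562]]
top stop_tip 0.35 [321.5, 221.1, 343.9, 250.1]
[... 2256 characters left out ...]
184.1, 216.1] 277 178.2 193.7 [[171.0, 175.6999969482422], [178.5, 174.39999389648438], [185.8000030517578, 214.6999969482422], [178.39999389648438, 216.0]]
scene load_line 0.96 [172.0, 174.3, 300.4, 248.4] 3969 229.6 211.0 [[171.3000030517578, 248.6999969482422], [172.0, 175.89999389648438], [297.20001220703125, 177.1999969482422], [296.3999938964844, 250.0]]
scene load_line 0.37 [295.8, 158.4, 307.9, 173.9] 152 302.9 164.4 [[293.5, 162.5], [301.0, 155.0], [312.0, 166.0], [304.5, 173.5]]
scene bay_line 0.64 [172.4, 175.2, 297.3, 249.4] 3841 229.8 211.1 [[169.89999389648438, 248.1999969482422], [172.10000610351562, 174.89999389648438], [297.5, 178.6999969482422], [295.29998779296875, 252.0]]
```

Run:
```python
from h import *
im=cv2.imread('pics/top0.png')
c=im[125:280,120:275];cv2.imwrite('pics/z1.png',cv2.resize(c,None,fx=3.8,fy=3.8,interpolation=cv2.INTER_CUBIC))
c=im[125:280,245:400];cv2.imwrite('pics/z2.png',cv2.resize(c,None,fx=3.8,fy=3.8,interpolation=cv2.INTER_CUBIC))
```

```text
(no output)
```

View pics/z1.png

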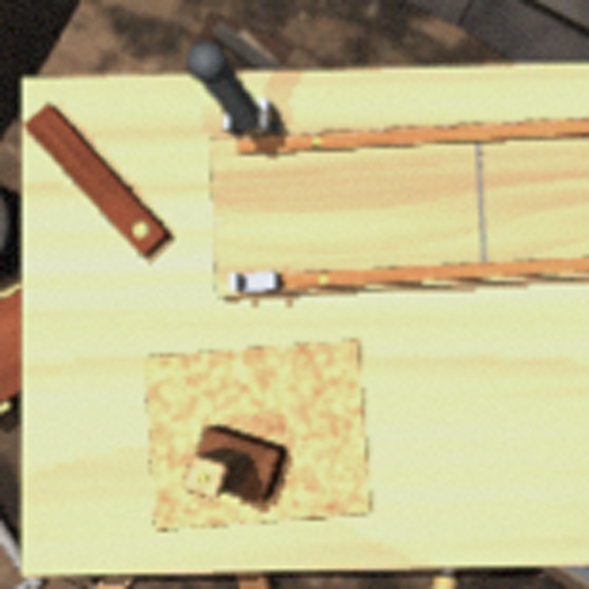

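View pics/z2.png

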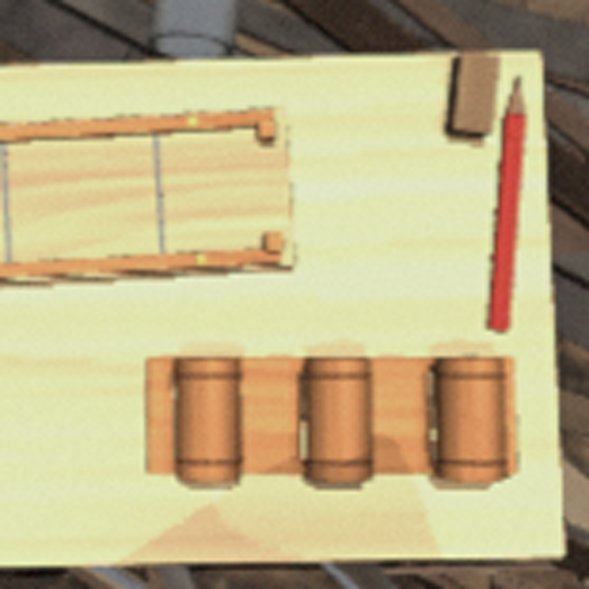

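```bash
cat > fit.py <<'E'
from h import *
from scipy.optimize import least_squares
def z(ox,p): return (np.array(p,float)+.5)/3.8-.5+[ox,125]
def fit2(model,uv,cam='top',x0=(0.6,0,1.57)):
    model=np.array(model,float)
    def X(p):
        c,s=np.cos(p[2]),np.sin(p[2]);return np.c_[p[0]+c*model[:,0]-s*model[:,1],p[1]+s*model[:,0]+c*model[:,1],model[:,2]]
    r=least_squares(lambda p:(proj(cam,X(p))-uv).ravel(),x0);return r.x,r.fun.reshape(-1,2)
def tw(p,m):
    m=np.atleast_2d(m).astype(float);c,s=np.cos(p[2]),np.sin(p[2]);return np.c_[p[0]+c*m[:,0]-s*m[:,1],p[1]+s*m[:,0]+c*m[:,1],m[:,2]]
E
python3 - <<'E'
from fit import *
c,_=P('top');print('cam',-np.array(c['R']).T@np.array(c['t']))
Z=.168
mod=[(.01,-.042,Z),(.01,.042,Z),(-.095,-.042,Z),(-.095,.042,Z),(.19,-.055,Z),(.19,.055,Z),(-.19,-.055,Z),(-.19,.055,Z)]
uv=[z(120,p) for p in[(479,143),(486,262)]]+[z(245,p) for p in[(156,134),(164,251)]]+[z(120,p) for p in[(210,139),(217,299)]]+[z(245,p) for p in[(285,108),(291,268)]]
T,e=fit2(mod,np.array(uv));print('track',T.round(4),e.round(2).tolist())
for k in range(8): print(onz('top',uv[k],Z).round(4))
# rest
Z=.153
mod=[(.06,.075,Z),(.06,-.075,Z),(-.06,-.075,Z),(-.06,.075,Z)]
uv=[z(120,p) for p in[(147,354),(358,340),(370,514),(156,529)]]
for yaw in(0,):
  r,e=fit2(mod,np.array(uv),x0=(.4,.1,yaw));print('rest',r.round(4),e.round(2).tolist())
Z=.16
mod=[(.04,.125,Z),(.04,-.125,Z),(-.04,-.125,Z),(-.04,.125,Z)]
uv=[z(245,p) for p in[(147,356),(514,356),(517,472),(147,472)]]
k,e=fit2(mod,np.array(uv),x0=(.4,-.2,0));print('rack',k.round(4),e.round(2).tolist())
uv=[z(120,p) for p in[(207,424),(288,447),(268,510)]]
print('foot',onz('top',uv,.189).round(4)); print('post',onz('top',z(120,(207,478)),.27).round(4))
uv=[z(245,p) for p in[(208,412),(337,412),(471,412)]]
print('rollers top?',onz('top',uv,.209).round(4), 'ctr',onz('top',uv,.187).round(4))
np.save('T.npy',T);np.save('rest.npy',r);np.save('rack.npy',k)
E
```

```text
cam [ 0.47184963 -0.01281953  1.13091468]
track [0.5687 0.0165 1.6018] [[-1.29, -0.2], [-1.41, 0.51], [-1.13, -0.17], [-1.28, 1.14], [0.82, -0.11], [0.74, -0.38], [1.14, -0.41], [2.39, -0.39]]
[[0.6098 0.0244 0.168 ]]
[[0.5276 0.0215 0.168 ]]
[[ 0.6131 -0.0801  0.168 ]]
[[ 0.5325 -0.0832  0.168 ]]
[[0.6176 0.2103 0.168 ]]
[[0.5069 0.2066 0.168 ]]
[[ 0.6285 -0.1687  0.168 ]]
[[ 0.5187 -0.169   0.168 ]]
rest [0.4135 0.1828 0.046 ] [[-0.44, 0.19], [0.57, -0.12], [0.29, -0.03], [-0.42, -0.04]]
rack [ 0.4192 -0.1932 -0.0217] [[-0.33, -0.25], [0.2, -0.36], [0.21, 0.38], [-0.09, 0.21]]
foot [[0.4229 0.2094 0.189 ]
 [0.4064 0.1554 0.189 ]
 [0.3652 0.1693 0.189 ]]
post [[0.3945 0.1906 0.27  ]]
rollers top? [[ 0.4247 -0.1055  0.209 ]
 [ 0.4229 -0.1885  0.209 ]
 [ 0.4211 -0.2741  0.209 ]] ctr [[ 0.4236 -0.1077  0.187 ]
 [ 0.4217 -0.1927  0.187 ]
 [ 0.4199 -0.2803  0.187 ]]
```

Run:
```python
from fit import *
Z=.168
mod=[(.01,-.042,Z),(.01,.042,Z),(-.095,-.042,Z),(-.095,.042,Z),(.195,-.055,Z),(.195,.055,Z),(-.185,-.055,Z),(-.185,.055,Z)]
uv=[z(120,p) for p in[(479,143),(486,262)]]+[z(245,p) for p in[(156,134),(164,251)]]+[z(120,p) for p in[(210,139),(217,299)]]+[z(245,p) for p in[(285,108),(291,268)]]
T,e=fit2(mod,np.array(uv));print('track',T.round(4),e.round(2).tolist())
np.save('T.npy',T)
# stop tip
for th in (0.08,.2,.3,.38):
    a=np.radians(-25)+th  # angle from vertical toward +y
    p=tw(T,(.164,-.065+.116*np.sin(a),.188+.116*np.cos(a)));print(th,p.round(4),proj('top',p).round(1),proj('scene',p).round(1))
print('ball obs',z(120,(206,60)))
im=cv2.imread('pics/top0.png');
def draw(im,cam,pts,col=(0,0,255)):
    q=proj(cam,pts)
    q=(q+.5)*4-.5
    for a,b in zip(q[:-1],q[1:]): cv2.line(im,tuple(map(int,a)),tuple(map(int,b)),col,1)
rest=np.load('rest.npy');rack=np.load('rack.npy')
for cam,(x0,y0,w,h) in dict(top=(150,130,180,130),scene=(165,165,145,120)).items():
    im=cv2.resize(cv2.imread(f'pics/{cam}0.png'),None,fx=4,fy=4,interpolation=cv2.INTER_CUBIC)
    Zs=.168
    for m in ([(.195,-.055,Zs),(.195,.055,Zs),(-.185,.055,Zs),(-.185,-.055,Zs),(.195,-.055,Zs)],[(.01,-.042,Zs),(.01,.042,Zs)],[(-.095,-.042,Zs),(-.095,.042,Zs)]): draw(im,cam,tw(T,m))
    draw(im,cam,tw(rest,[(.06,.075,.153),(.06,-.075,.153),(-.06,-.075,.153),(-.06,.075,.153),(.06,.075,.153)]),(255,0,0))
    draw(im,cam,tw(rack,[(.04,.125,.16),(.04,-.125,.16),(-.04,-.125,.16),(-.04,.125,.16),(.04,.125,.16)]),(255,0,0))
    cv2.imwrite(f'pics/ov_{cam}.png',im[y0*4:(y0+h)*4,x0*4:(x0+w)*4])
```

```text
track [0.5688 0.014  1.6017] [[-0.34, -0.25], [-0.45, 0.45], [-0.17, -0.22], [-0.32, 1.08], [-0.13, -0.06], [-0.21, -0.33], [0.18, -0.36], [1.42, -0.34]]
0.08 [[0.6691 0.1812 0.2967]] [[174.2 130.4]] [[171.1 176.3]]
0.2 [[0.6558 0.1808 0.3008]] [[174.  135.7]] [[173.4 177.2]]
0.3 [[0.6444 0.1804 0.3029]] [[174.  140.5]] [[175.5 178.3]]
0.38 [[0.6352 0.1801 0.3038]] [[174.1 144.5]] [[177.2 179.5]]
ball obs [173.84210526 140.42105263]
```

View pics/ov_top.png

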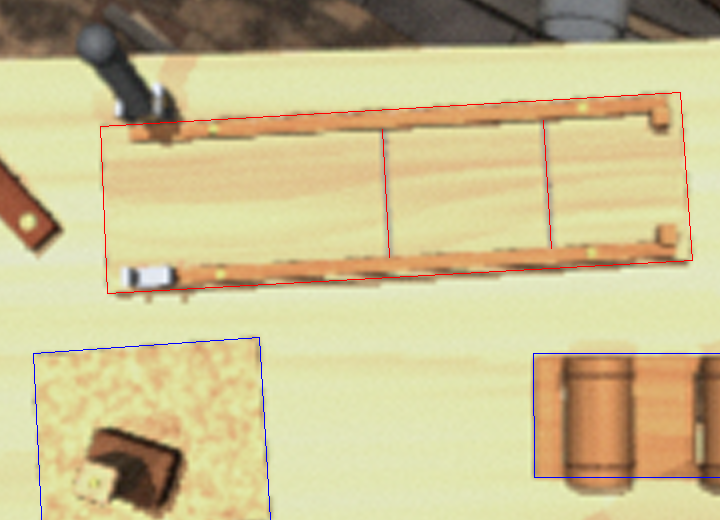

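View pics/ov_scene.png

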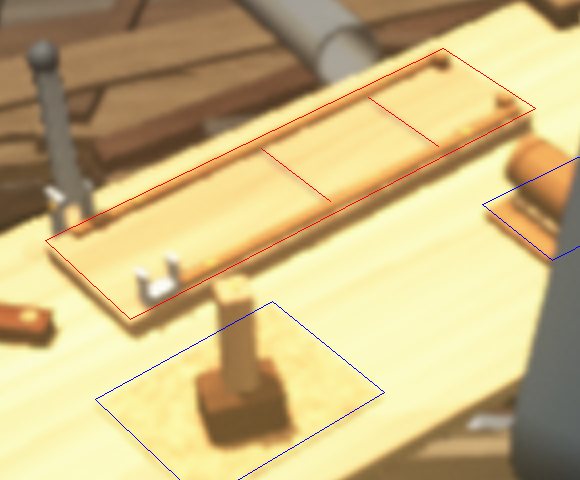

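>>> servo_tool([
  [-1.2, 0, 0, 0.047, 0, 0],
  [-2.8, 0, 0, 0.094, 0, 0],
  [-4.6, 0, 0, 0.141, 0, 0],
  [-6.5, 0, 0, 0.188, 0, 0],
  [-8.4, 0, 0, 0.235, 0, 0],
  [-10.3, 0, 0, 0.282, 0, 0],
  [-12, 0, 0, 0.329, 0, 0],
  [-13, 0, 0, 0.374, 0, 0],
], jaw=0, newtons=40)

```text
clock: 1.67
tcp_pos: [0.2167, -0.5058, 0.3634]
tool_rot: [2.207, 0.029, -2.205]
contact_force: [0.6, -0.7, -0.3]
gripper_width: 0.0003
```

```bash
cat >> fit.py <<'E'
T=np.load('T.npy')
def inT(X):
    c,s=np.cos(T[2]),np.sin(T[2]);d=np.atleast_2d(X)-[T[0],T[1],.168];return np.c_[c*d[:,0]+s*d[:,1],-s*d[:,0]+c*d[:,1],d[:,2]]
def mv(world,yaw=None,start=None):
    "shift in cm along tool axes and wx; yaw=direction of tool y in world"
    s=readout.read_state();R=Ro.from_rotvec(s['tool_rot']).as_matrix()
    p=np.array(s['tcp_pos']) if start is None else np.array(start)
    d=R.T@(np.ravel(world)-p)*100
    cur=np.arctan2(R[1,1],R[0,1]);w=0 if yaw is None else -(yaw-cur+np.pi)%(2*np.pi)-np.pi
    print('shift',d.round(2),'wx',round(float(w),3),'cur yaw',round(float(cur),4),'tcp',p.round(4),'trackTCP',inT(p).round(4).tolist(),'t',round(s['clock'],2),'F',np.round(s['contact_force'],1),'g',round(s['gripper_width'],4));return d
E
python3 - <<'E'
from fit import *
print(Ro.from_rotvec(readout.read_state()['tool_rot']).as_matrix().round(4))
mv(tw(T,(.164,-.165,.36)),yaw=T[2]-np.pi)
E
```

```text
[[ 7.000e-04  2.850e-02 -9.996e-01]
 [-2.300e-03 -9.996e-01 -2.850e-02]
 [-1.000e+00  2.300e-03 -7.000e-04]]
shift [  0.22 -67.4  -53.13] wx -0.002 cur yaw -1.5423 tcp [ 0.2167 -0.5058  0.3634] trackTCP [[-0.5087, 0.368, 0.1954]] t 1.67 F [ 0.6 -0.7 -0.3] g 0.0003
```

>>> servo_tool([
  [0, -1.5, -1.2, 0, 0, 0],
  [0, -3.5, -2.8, 0, 0, 0],
  [0, -5.7, -4.5, 0, 0, 0],
  [0, -7.9, -6.2, 0, 0, 0],
  [0, -10.1, -8, 0, 0, 0],
  [0, -12.3, -9.7, 0, 0, 0],
  [0, -14.5, -11.4, 0, 0, 0],
  [0, -16.7, -13.2, 0, 0, 0],
])

```text
clock: 2.33
tcp_pos: [0.3439, -0.3333, 0.3614]
tool_rot: [2.206, 0.034, -2.206]
contact_force: [-0.0, -1.0, 0.2]
gripper_width: 0.0
```

>>> servo_tool([
  [0, -2.2, -1.7, 0, 0, 0],
  [0, -4.4, -3.5, 0, 0, 0],
  [0, -6.6, -5.2, 0, 0, 0],
  [0, -8.8, -7, 0, 0, 0],
  [0, -11, -8.7, 0, 0, 0],
  [0, -13.2, -10.4, 0, 0, 0],
  [0, -15.4, -12.1, 0, 0, 0],
  [0, -17.6, -13.9, 0, 0, 0],
])

```text
clock: 3.0
tcp_pos: [0.4775, -0.1531, 0.3614]
tool_rot: [2.206, 0.034, -2.206]
contact_force: [0.2, 0.0, 0.4]
gripper_width: 0.0002
```

>>> servo_tool([
  [0, -2.2, -1.7, 0, 0, 0],
  [0, -4.4, -3.5, 0, 0, 0],
  [0, -6.6, -5.2, 0, 0, 0],
  [0, -8.8, -7, 0, 0, 0],
  [0, -11, -8.7, 0, 0, 0],
  [0, -13.2, -10.4, 0, 0, 0],
  [0, -15.4, -12.1, 0, 0, 0],
  [0, -17.6, -13.9, 0, 0, 0],
])

```text
clock: 3.67
tcp_pos: [0.611, 0.0271, 0.3613]
tool_rot: [2.206, 0.034, -2.206]
contact_force: [0.3, -0.9, -0.1]
gripper_width: -0.0001
```

>>> servo_tool([
  [0, -2.2, -1.7, 0, 0, 0],
  [0, -4.4, -3.5, 0, 0, 0],
  [0, -6.6, -5.2, 0, 0, 0],
  [0, -8.8, -7, 0, 0, 0],
  [0, -11, -8.7, 0, 0, 0],
  [0, -13, -10.3, 0, 0, 0],
  [0, -14.8, -11.5, 0, 0, 0],
  [0, -15.5, -12.1, 0, 0, 0],
])

```text
clock: 4.33
tcp_pos: [0.7273, 0.187, 0.3602]
tool_rot: [2.204, 0.036, -2.206]
contact_force: [-1.0, 0.5, -0.4]
gripper_width: 0.0002
```

Run:
```python
from fit import *
mv(tw(T,(.164,-.165,.285)),yaw=T[2]-np.pi)
im=snap('top','a1');im2=snap('scene','a2')
cv2.imwrite('pics/a.png',np.hstack([cv2.resize(im[110:240,120:250],(390,390)),cv2.resize(im2[130:260,130:260],(390,390))]))
```

```text
shift [ 7.51  0.41 -0.13] wx 0.002 cur yaw -1.5383 tcp [0.7273 0.187  0.3602] trackTCP [[0.1681, -0.1637, 0.1922]] t 4.33 F [-1.   0.5 -0.4] g 0.0002
```

View pics/a.png

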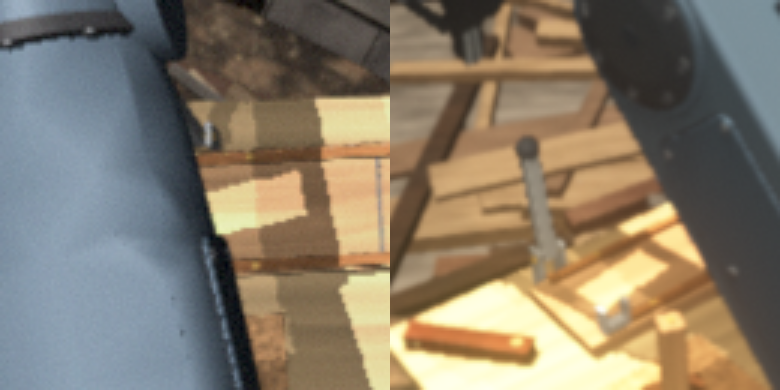

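>>> servo_tool([
  [0.8, 0, 0, 0, 0, 0],
  [2, 0.1, 0, 0, 0, 0],
  [3.2, 0.2, 0, 0, 0, 0],
  [4.4, 0.3, 0, 0, 0, 0],
  [5.6, 0.4, 0, 0, 0, 0],
  [6.6, 0.4, 0, 0, 0, 0],
  [7.3, 0.4, 0, 0, 0, 0],
  [7.5, 0.4, 0, 0, 0, 0],
])

```text
clock: 5.1
tcp_pos: [0.7262, 0.1799, 0.2849]
tool_rot: [2.204, 0.033, -2.208]
contact_force: [-0.2, -0.6, -0.1]
gripper_width: 0.0
```

>>> servo_tool([
  [0, 0, 0.5, 0, 0, 0],
  [0, 0, 1.5, 0, 0, 0],
  [0, 0, 2.5, 0, 0, 0],
  [0, 0, 3.5, 0, 0, 0],
  [0, 0, 4.5, 0, 0, 0],
  [0, 0, 5.5, 0, 0, 0],
  [0, 0, 6.5, 0, 0, 0],
  [0, 0, 7.5, 0, 0, 0],
])

```text
clock: 5.77
tcp_pos: [0.6513, 0.1782, 0.2874]
tool_rot: [2.208, 0.034, -2.204]
contact_force: [1.6, 0.3, 1.2]
gripper_width: 0.0003
```

>>> servo_tool([
  [0.2, 0, 1, 0, 0, 0],
  [0.4, 0, 2, 0, 0, 0],
  [0.7, 0, 3, 0, 0, 0],
  [1, 0, 4, 0, 0, 0],
  [1.3, 0, 5, 0, 0, 0],
  [1.6, 0, 6, 0, 0, 0],
  [1.9, 0, 6.8, 0, 0, 0],
  [2.0, 0, 7.3, 0, 0, 0],
])

```text
clock: 6.43
tcp_pos: [0.578, 0.176, 0.2669]
tool_rot: [2.207, 0.034, -2.205]
contact_force: [0.1, 0.3, 0.2]
gripper_width: -0.0001
```

Run:
```python
from fit import *
mv(tw(T,(.164,-.165,.36)),yaw=T[2]-np.pi)
im2=snap('scene','b2')
cv2.imwrite('pics/b.png',cv2.resize(im2[130:260,130:260],(520,520)))
```

```text
shift [ -9.29  -0.24 -15.09] wx 0.0 cur yaw -1.5399 tcp [0.578  0.176  0.2669] trackTCP [[0.1616, -0.0142, 0.0989]] t 6.43 F [0.1 0.3 0.2] g -0.0001
```

View pics/b.png

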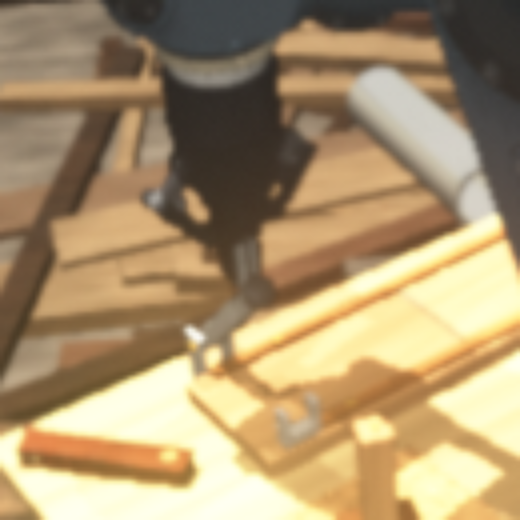

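>>> servo_tool([
  [-1, 0, 0, 0, 0, 0],
  [-2.5, 0, 0, 0, 0, 0],
  [-4, 0.5, 0, 0, 0, 0],
  [-5, 2, 0.6, 0, 0, 0],
  [-5, 4, 1.4, 0, 0, 0],
  [-5, 6.3, 2.2, 0, 0, 0],
  [-5, 9, 3.3, 0, 0, 0],
  [-5, 12, 4.5, 0, 0, 0],
], jaw=6.4)

```text
clock: 7.15
tcp_pos: [0.537, 0.0532, 0.317]
tool_rot: [2.207, 0.034, -2.205]
contact_force: [1.7, -0.3, -0.2]
gripper_width: 0.064
```

>>> servo_tool([
  [0, 2.5, 1.6, 0.01, 0, 0],
  [0, 5, 3.2, 0.02, 0, 0],
  [0, 7.5, 4.8, 0.03, 0, 0],
  [0, 10, 6.4, 0.04, 0, 0],
  [0, 12, 7.8, 0.05, 0, 0],
  [0, 14, 9, 0.051, 0, 0],
  [0, 15.2, 9.6, 0.051, 0, 0],
  [0, 15.8, 9.9, 0.051, 0, 0],
])

```text
clock: 7.82
tcp_pos: [0.4425, -0.1082, 0.3172]
tool_rot: [-2.212, 0.025, 2.21]
contact_force: [-0.1, 0.7, -0.7]
gripper_width: 0.0643
```

Run:
```python
from fit import *
k=np.load('rack.npy')
mv(tw(k,(0,.086,.176)),yaw=k[2]-np.pi/2)
im=snap('top','c1');im2=snap('scene','c2')
cv2.imwrite('pics/c.png',np.hstack([cv2.resize(im[120:280,140:300],(400,400)),cv2.resize(im2[150:290,150:290],(400,400))]))
```

```text
shift [14.11 -0.06  2.16] wx -0.0 cur yaw -1.5928 tcp [ 0.4425 -0.1082  0.3172] trackTCP [[-0.1182, 0.13, 0.1492]] t 7.82 F [-0.1  0.7 -0.7] g 0.0643
```

View pics/c.png

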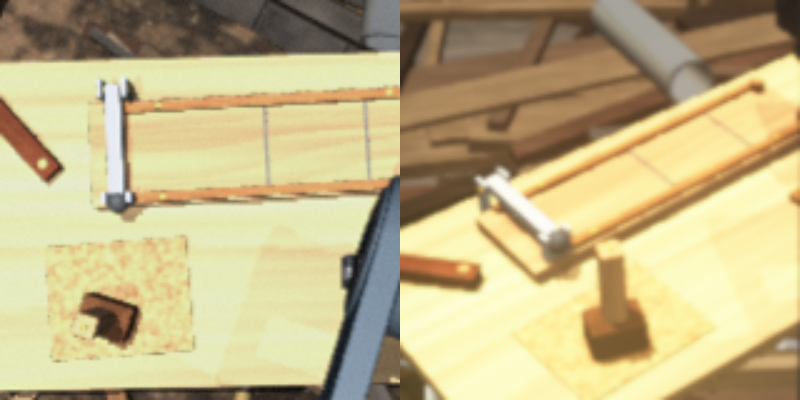

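>>> servo_tool([
  [1, 0, 0.5, 0, 0, 0],
  [3, 0, 1.2, 0, 0, 0],
  [5.4, 0, 2, 0, 0, 0],
  [7.8, 0, 2.1, 0, 0, 0],
  [10, 0, 2.1, 0, 0, 0],
  [12, 0, 2.1, 0, 0, 0],
  [13.4, 0, 2.1, 0, 0, 0],
  [14.1, 0, 2.1, 0, 0, 0],
])

```text
clock: 8.58
tcp_pos: [0.4222, -0.1051, 0.1738]
tool_rot: [-2.209, 0.021, 2.213]
contact_force: [-0.4, 0.7, 1.3]
gripper_width: 0.0637
```

>>> servo_tool([
  [0, 0, 0, 0, 0, 0],
  [0, 0, 0, 0, 0, 0],
  [0, 0, 0, 0, 0, 0],
  [0, 0, 0, 0, 0, 0],
  [0, 0, 0, 0, 0, 0],
  [0, 0, 0, 0, 0, 0],
  [-0.5, 0, 0, 0, 0, 0],
  [-1, 0, 0, 0, 0, 0],
], jaw=3, newtons=30)

```text
clock: 9.25
tcp_pos: [0.422, -0.1056, 0.1854]
tool_rot: [-2.209, 0.021, 2.212]
contact_force: [-0.3, -1.0, -0.1]
gripper_width: 0.0428
```

>>> servo_tool([
  [-1.5, 0, 0, 0, 0, 0],
  [-3, 0, 0, 0, 0, 0],
  [-4.5, 0, 0, 0, 0, 0],
  [-6, 0, 0, 0, 0, 0],
  [-7, 0, 0, 0, 0, 0],
  [-7.5, 0, 0, 0, 0, 0],
  [-7.5, 0, 0, 0, 0, 0],
  [-7.5, 0, 0, 0, 0, 0],
])

```text
clock: 9.92
tcp_pos: [0.4222, -0.1058, 0.2599]
tool_rot: [-2.211, 0.022, 2.212]
contact_force: [0.6, -0.8, -0.4]
gripper_width: 0.0433
```

Run:
```python
from fit import *
t=tw(T,(-.141,0,.26))
mv(t,yaw=T[2]-np.pi)
im=snap('top','d1');im2=snap('scene','d2')
cv2.imwrite('pics/d.png',np.hstack([cv2.resize(im[150:290,250:390],(400,400)),cv2.resize(im2[150:290,230:370],(400,400))]))
```

```text
shift [ -0.02   1.81 -15.13] wx -0.051 cur yaw -1.591 tcp [ 0.4222 -0.1058  0.2599] trackTCP [[-0.1152, 0.1502, 0.0919]] t 9.92 F [ 0.6 -0.8 -0.4] g 0.0433
```

View pics/d.png

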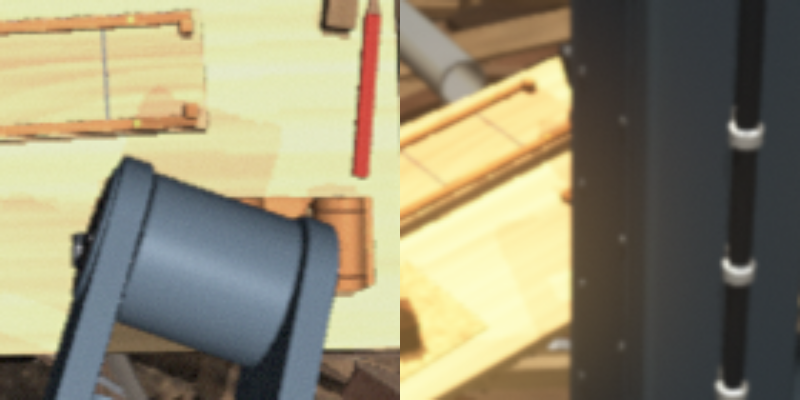

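>>> servo_tool([
  [0, 0.2, -1.2, 0, 0, 0],
  [0, 0.5, -3.2, -0.01, 0, 0],
  [0, 0.8, -5.6, -0.02, 0, 0],
  [0, 1.1, -8, -0.03, 0, 0],
  [0, 1.4, -10.4, -0.04, 0, 0],
  [0, 1.7, -12.8, -0.05, 0, 0],
  [0, 1.8, -14.5, -0.051, 0, 0],
  [0, 1.8, -15.1, -0.051, 0, 0],
])

```text
clock: 10.68
tcp_pos: [0.5745, -0.1271, 0.2589]
tool_rot: [2.205, 0.035, -2.207]
contact_force: [0.1, 0.1, -0.6]
gripper_width: 0.0431
```

>>> servo_tool([
  [1, 0, 0, 0, 0, 0],
  [2.5, 0, 0, 0, 0, 0],
  [4, 0, 0, 0, 0, 0],
  [5, 0, 0, 0, 0, 0],
  [5.6, 0, 0, 0, 0, 0],
  [6, 0, 0, 0, 0, 0],
  [6, 0, 0, 0, 0, 0],
  [6, 0, 0, 0, 0, 0],
])

```text
clock: 11.35
tcp_pos: [0.5731, -0.127, 0.2007]
tool_rot: [2.206, 0.034, -2.205]
contact_force: [0.4, 0.1, -0.4]
gripper_width: 0.043
```

Run:
```python
from fit import *
t=tw(T,(-.141,0,.177))
mv(t,yaw=T[2]-np.pi)
im=snap('top','e1');im2=snap('scene','e2')
cv2.imwrite('pics/e.png',np.hstack([cv2.resize(im[120:220,270:370],(400,400),interpolation=2),cv2.resize(im2[140:240,230:330],(400,400),interpolation=2)]))
```

```text
shift [ 2.37 -0.01 -0.  ] wx -0.0 cur yaw -1.54 tcp [ 0.5731 -0.127   0.2007] trackTCP [[-0.1411, 0.0, 0.0327]] t 11.35 F [ 0.4  0.1 -0.4] g 0.043
```

View pics/e.png

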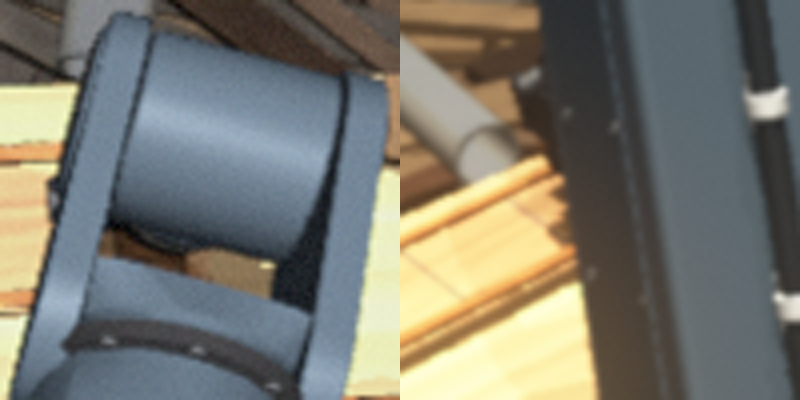

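Run:
```python
from fit import *
im=cv2.imread('pics/top0.png').astype(float)
g=im[:,:,0] # blue: wood roller low, riser high?
def prof(cam,a,b,n=60,ch=0,w=3):
    # average profile along world segment a->b, with lateral
    a,b=np.array(a),np.array(b);d=(b-a);l=np.array([-d[1],d[0],0])/np.linalg.norm(d[:2])
    out=[]
    for o in np.linspace(-.006,.006,9):
        P_=a+np.outer(np.linspace(0,1,n),d)+l*o;q=proj(cam,P_).astype(np.float32)
        out.append([cv2.remap(im.astype(np.float32),q[:,:1],q[:,1:],cv2.INTER_LINEAR)[:,0]])
    return np.mean(out,axis=(0,1))
# fence profiles across track at several x, on z of fence top .175
for x in(-.125,-.11,-.05,0.05):
    s=np.linspace(-.06,.06,41);p=prof('top',tw(T,(x,-.06,.175))[0],tw(T,(x,.06,.175))[0],41)
    print(x);print(' '.join(f'{int(a*1000)}:{int(b[0])}/{int(b[2])}' for a,b in zip(s,p)))
k=np.load('rack.npy')
for yy in(.086,0,-.086):
    s=np.linspace(-.056,.056,57);p=prof('top',tw(k,(-.056,yy,.209))[0],tw(k,(.056,yy,.209))[0],57)
    print('roller',yy);print(' '.join(f'{int(round(a*1000))}:{int(b[0])}/{int(b[2])}' for a,b in zip(s,p)))
```

```text
-0.125
-60:181/225 -56:174/221 -54:139/203 -51:111/217 -48:107/221 -45:103/214 -41:98/173 -38:145/206 -36:161/226 -33:154/224 -30:149/223 -26:151/224 -23:150/224 -20:147/224 -17:145/223 -15:141/223 -11:150/223 -8:158/224 -5:153/224 -2:148/223 0:156/224 3:158/224 6:157/225 9:154/224 12:149/224 15:144/223 18:149/224 21:164/224 24:171/225 27:166/225 30:158/224 33:161/225 36:161/225 39:148/221 42:108/205 45:104/218 48:105/217 51:86/172 54:76/131 57:122/175 60:187/224
-0.11
-60:179/225 -56:177/223 -54:148/206 -51:107/207 -48:99/221 -45:93/207 -41:87/146 -38:153/218 -36:160/225 -33:153/224 -30:150/223 -26:150/224 -23:149/223 -20:147/224 -17:146/223 -15:143/224 -11:151/224 -8:159/225 -5:153/224 -2:146/223 0:148/223 3:155/224 6:156/224 9:155/224 12:151/224 15:146/223 18:150/224 21:160/224 24:167/225 27:164/224 30:159/224 33:162/225 36:163/225 39:147/216 42:108/195 45:99/218 48:96/215 51:80/167 54:94/159 57:132/178 60:191/226
-0.05
-60:179/225 -56:172/224 -54:141/215 -51:108/219 -48:103/223 -45:95/208 -41:85/165 -38:131/197 -36:158/225 -33:154/224 -30:150/223 -26:154/224 -23:153/224 -20:150/2
[... 1917 characters left out ...]
222 44:153/224 46:154/224 48:159/224 50:165/225 52:175/225 54:178/225 56:176/225
roller -0.086
-56:184/225 -54:185/225 -52:186/225 -50:186/226 -48:183/225 -46:156/207 -44:121/183 -42:107/178 -40:91/192 -38:91/209 -36:92/215 -34:93/214 -32:86/199 -30:68/157 -28:70/162 -26:87/200 -24:93/215 -22:93/217 -20:94/217 -18:94/217 -16:94/216 -14:94/217 -12:94/217 -10:95/217 -8:95/217 -6:94/216 -4:94/215 -2:93/215 0:94/216 2:96/218 4:96/219 6:97/219 8:96/218 10:96/218 12:96/218 14:96/218 16:96/218 18:97/219 20:97/220 22:97/219 24:88/200 26:72/164 28:75/172 30:89/203 32:96/217 34:96/218 36:92/208 38:84/178 40:128/199 42:148/216 44:152/224 46:151/224 48:156/224 50:173/225 52:177/225 54:178/225 56:173/222
```

>>> servo_tool([
  [0.2, 0, -0.1, 0, 0, 0],
  [0.6, 0, -0.2, 0, 0, 0],
  [1.1, 0, -0.26, 0, 0, 0],
  [1.5, 0, -0.26, 0, 0, 0],
  [1.8, 0, -0.26, 0, 0, 0],
  [2.0, 0, -0.26, 0, 0, 0],
  [2.1, 0, -0.26, 0, 0, 0],
  [2.2, 0, -0.26, 0, 0, 0],
])

```text
clock: 12.12
tcp_pos: [0.5755, -0.1269, 0.179]
tool_rot: [2.206, 0.034, -2.206]
contact_force: [-8.0, 1.4, 17.2]
gripper_width: 0.0433
```

Run:
```python
from fit import *
t=tw(T,(-.141,-.0026,.177))
mv(t,yaw=T[2]-np.pi)
```

```text
shift [ 0.2   0.   -0.02] wx -0.0 cur yaw -1.54 tcp [ 0.5755 -0.1269  0.179 ] trackTCP [[-0.141, -0.0024, 0.011]] t 12.12 F [-8.   1.4 17.2] g 0.0433
```

>>> servo_tool([
  [-0.3, 0, 0, 0, 0, 0],
  [-0.6, 0, 0, 0, 0, 0],
  [-0.6, 0, 0.07, 0, 0, 0],
  [-0.6, 0, 0.15, 0, 0, 0],
  [-0.6, 0, 0.15, 0, 0, 0],
  [-0.4, 0, 0.15, 0, 0, 0],
  [-0.2, 0, 0.15, 0, 0, 0],
  [-0.1, 0, 0.15, 0, 0, 0],
])

```text
clock: 12.78
tcp_pos: [0.5744, -0.1269, 0.1791]
tool_rot: [2.207, 0.034, -2.205]
contact_force: [-0.3, 1.1, 10.6]
gripper_width: 0.0427
```

Run:
```python
from fit import *
s=st();print(np.round(s['ft_torque'],2));mv(tw(T,(-.141,-.0026,.177)))
```

```text
{'clock': 12.7833, 'qpos': [-0.2967, 0.4756, 1.6015, 0.0002, 1.0639, 1.2432], 'tcp_pos': [0.5744, -0.1269, 0.1791], 'tool_rot': [2.2066, 0.0339, -2.2052], 'contact_force': [-0.3248, 1.0987, 10.5884], 'gripper_width': 0.0427}
[ 0.14  0.07 -0.01]
shift [ 0.21 -0.   -0.13] wx 0.0 cur yaw -1.54 tcp [ 0.5744 -0.1269  0.1791] trackTCP [[-0.141, -0.0013, 0.0111]] t 12.78 F [-0.3  1.1 10.6] g 0.0427
```

>>> servo_tool([
  [0.04, 0, 0, 0, 0, 0],
  [0.08, 0, 0, 0, 0, 0],
  [0.12, 0, 0, 0, 0, 0],
  [0.12, 0, 0, 0, 0, 0],
  [0.12, 0, 0, 0, 0, 0],
  [0.12, 0, 0, 0, 0, 0],
  [0.12, 0, 0, 0, 0, 0],
  [0.12, 0, 0, 0, 0, 0],
])

```text
clock: 13.45
tcp_pos: [0.5744, -0.127, 0.1791]
tool_rot: [2.207, 0.034, -2.205]
contact_force: [-1.2, 1.9, 11.1]
gripper_width: 0.0428
```

Run:
```python
from fit import *
s=st();print(np.round(s['ft_torque'],2));mv(tw(T,(-.141,-.0026,.177)))
```

```text
{'clock': 13.45, 'qpos': [-0.2967, 0.4754, 1.6017, 0.0001, 1.0634, 1.2433], 'tcp_pos': [0.5744, -0.127, 0.1791], 'tool_rot': [2.207, 0.0337, -2.2047], 'contact_force': [-1.2416, 1.8794, 11.0793], 'gripper_width': 0.0428}
[ 0.19  0.32 -0.02]
shift [ 0.21 -0.   -0.13] wx 0.0 cur yaw -1.54 tcp [ 0.5744 -0.127   0.1791] trackTCP [[-0.141, -0.0013, 0.0111]] t 13.45 F [-1.2  1.9 11.1] g 0.0428
```

>>> servo_tool([
  [0, 0, 0, 0, 0, 0],
  [0, 0, 0, 0, 0, 0],
  [0, 0, 0, 0, 0, 0],
  [0, 0, 0, 0, 0, 0],
  [-0.5, 0, 0, 0, 0, 0],
  [-2, 0, 0, 0, 0, 0],
  [-4, 0, 0, 0, 0, 0],
  [-6, 0, 0, 0, 0, 0],
], jaw=5.6)

```text
clock: 14.12
tcp_pos: [0.5739, -0.1269, 0.2388]
tool_rot: [2.205, 0.034, -2.207]
contact_force: [-0.6, -0.7, 0.2]
gripper_width: 0.0558
```

>>> servo_tool([
  [-2, -1, 0.5, 0, 0, 0],
  [-4, -3, 1.2, 0, 0, 0],
  [-5.5, -5.5, 2.2, 0, 0, 0],
  [-6, -8.2, 3.2, 0, 0, 0],
  [-6, -11, 4.3, 0, 0, 0],
  [-6, -13.8, 5.4, 0, 0, 0],
  [-6, -16.4, 6.4, 0, 0, 0],
  [-6, -19, 7.4, 0, 0, 0],
])

```text
clock: 14.78
tcp_pos: [0.4935, 0.0618, 0.2985]
tool_rot: [2.206, 0.034, -2.206]
contact_force: [0.7, 0.5, -0.1]
gripper_width: 0.0562
```

Run:
```python
from fit import *
mv(tw(np.load('rest.npy'),(0,0,.3)))
im=snap('top','f1');im2=snap('scene','f2')
cv2.imwrite('pics/f.png',np.hstack([cv2.resize(im[120:280,230:390],(400,400),interpolation=2),cv2.resize(im2[140:280,160:300],(400,400),interpolation=2)]))
```

```text
shift [ -0.15 -12.33   7.63] wx 0.0 cur yaw -1.54 tcp [0.4935 0.0618 0.2985] trackTCP [[0.0502, 0.0737, 0.1305]] t 14.78 F [ 0.7  0.5 -0.1] g 0.0562
```

View pics/f.png

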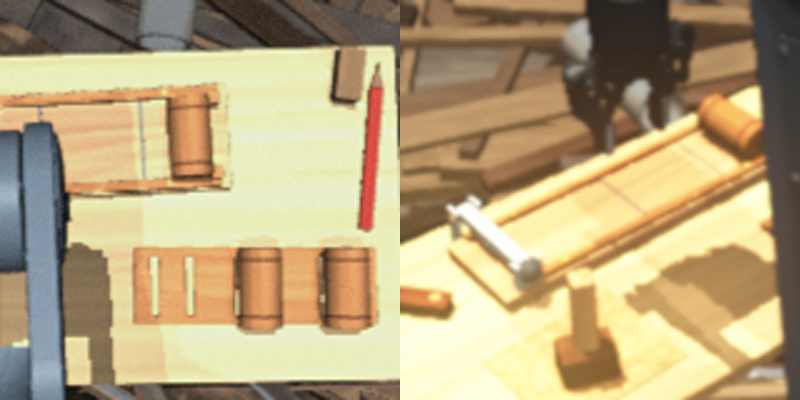

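Run:
```python
from fit import *
mv((.3943,.190,.2985),yaw=-.311)
def cyl(p,yawax,n=60):
    a=np.linspace(0,2*np.pi,n);pts=[]
    for e in(-.04,.04):
        pts.append(np.c_[p[0]+e*np.cos(yawax)-.022*np.cos(a)*np.sin(yawax),p[1]+e*np.sin(yawax)+.022*np.cos(a)*np.cos(yawax),p[2]+.022*np.sin(a)])
    return pts
im=cv2.imread('pics/f1.png');S=5
big=cv2.resize(im[130:210,280:360],None,fx=S,fy=S,interpolation=2)
c=tw(T,(-.141,0,.19))[0]
q=np.vstack([proj('top',x) for x in cyl(c,T[2]+np.pi/2)]);h=cv2.convexHull(q.astype(np.float32))[:,0]
cv2.polylines(big,[(((h-[280,130])+.5)*S-.5).astype(np.int32)],True,(0,0,255),1)
for x in(-.163,):
  for y in(-.042,.042):
    a=proj('top',tw(T,[(-.163,y,.168),(-.05,y,.168)]));cv2.polylines(big,[(((a-[280,130])+.5)*S-.5).astype(np.int32)],False,(255,0,0),1)
cv2.imwrite('pics/g.png',big)
im=cv2.imread('pics/f2.png');big=cv2.resize(im[150:290,190:330],None,fx=4,fy=4,interpolation=2)
q=np.vstack([proj('scene',x) for x in cyl(c,T[2]+np.pi/2)]);h=cv2.convexHull(q.astype(np.float32))[:,0]
cv2.polylines(big,[(((h-[190,150])+.5)*4-.5).astype(np.int32)],True,(0,0,255),1)
m=[(x,y,z) for z in(.153,.189) for x,y in((.019,.027),(.019,-.027),(-.019,-.027),(-.019,.027),(.019,.027))]+[(x,y,.27) for x,y in((.011,.011),(.011,-.011),(-.011,-.011),(-.011,.011),(.011,.011))]
a=proj('scene',tw((.3943,.19,-.311),m));cv2.polylines(big,[(((a-[190,150])+.5)*4-.5).astype(np.int32)],False,(0,0,255),1)
cv2.imwrite('pics/g.png',np.hstack([cv2.resize(big,(400,400)),big[:0].reshape(0,0,3) if 0 else cv2.resize(cv2.imread('pics/g.png'),(400,400))]))
```

```text
shift [  0.02 -13.     9.44] wx -1.226 cur yaw -1.5371 tcp [0.493  0.0633 0.2986] trackTCP [[0.0516, 0.0742, 0.1306]] t 14.88 F [ 0.1 -1.2 -0.7] g 0.0558
```

View pics/g.png

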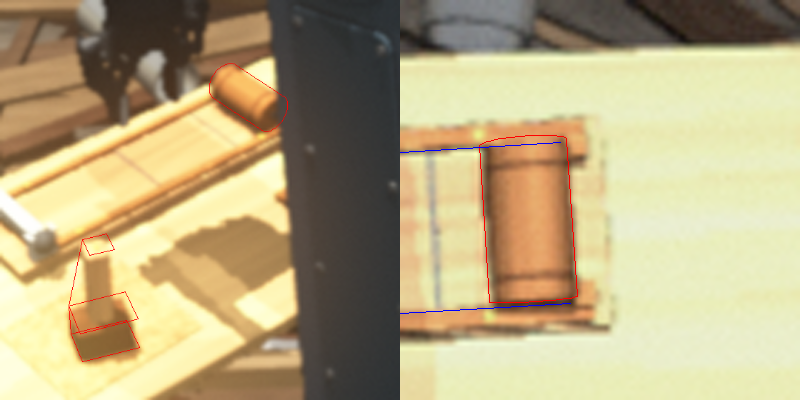

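>>> servo_tool([
  [0, -1, 0.8, -0.06, 0, 0],
  [0, -3, 2.2, -0.14, 0, 0],
  [0, -5, 3.6, -0.22, 0, 0],
  [0, -7, 5.1, -0.3, 0, 0],
  [0, -9, 6.5, -0.38, 0, 0],
  [0, -11, 8, -0.46, 0, 0],
  [0, -12.4, 9, -0.54, 0, 0],
  [0, -13, 9.4, -0.62, 0, 0],
])

```text
clock: 15.55
tcp_pos: [0.3954, 0.1887, 0.2984]
tool_rot: [1.844, 0.628, -1.844]
contact_force: [0.3, 0.1, -0.1]
gripper_width: 0.0558
```

>>> servo_tool([
  [0, 0, 0, -0.1, 0, 0],
  [0, 0, 0, -0.2, 0, 0],
  [0, 0, 0, -0.3, 0, 0],
  [0, 0, 0, -0.4, 0, 0],
  [0, 0, 0, -0.5, 0, 0],
  [0, 0, 0, -0.58, 0, 0],
  [0, 0, 0, -0.606, 0, 0],
  [0, 0, 0, -0.606, 0, 0],
])

```text
clock: 16.22
tcp_pos: [0.3967, 0.1874, 0.2983]
tool_rot: [1.436, 1.044, -1.436]
contact_force: [0.4, 0.0, 0.5]
gripper_width: 0.0559
```

Run:
```python
from fit import *
mv((.3943,.190,.217),yaw=-.311)
im=snap('top','i1');im2=snap('scene','i2')
cv2.imwrite('pics/i.png',np.hstack([cv2.resize(im[120:280,110:270],(400,400),interpolation=2),cv2.resize(im2[170:310,150:290],(400,400),interpolation=2)]))
```

```text
shift [ 8.13 -0.31 -0.17] wx -0.002 cur yaw -0.3131 tcp [0.3967 0.1874 0.2983] trackTCP [[0.1787, 0.1667, 0.1303]] t 16.22 F [0.4 0.  0.5] g 0.0559
```

View pics/i.png

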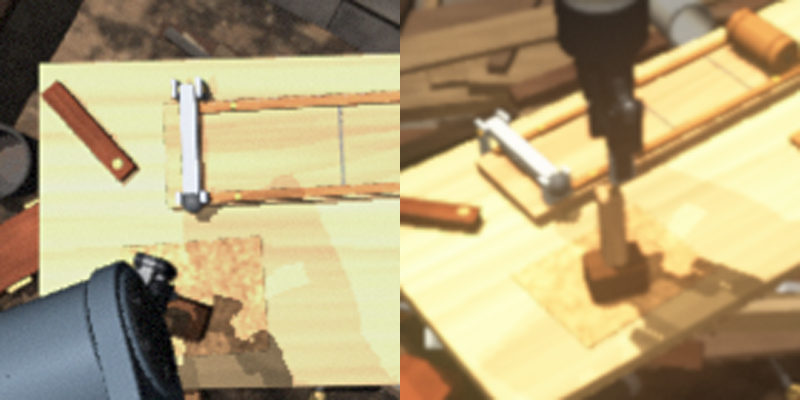

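>>> servo_tool([
  [0.6, -0.1, -0.1, 0, 0, 0],
  [1.8, -0.3, -0.2, 0, 0, 0],
  [3.2, -0.3, -0.2, 0, 0, 0],
  [4.6, -0.3, -0.2, 0, 0, 0],
  [6, -0.3, -0.2, 0, 0, 0],
  [7.2, -0.3, -0.2, 0, 0, 0],
  [8, -0.3, -0.2, 0, 0, 0],
  [8.1, -0.3, -0.2, 0, 0, 0],
])

```text
clock: 16.98
tcp_pos: [0.3935, 0.1903, 0.2157]
tool_rot: [1.435, 1.044, -1.439]
contact_force: [0.2, 0.6, -0.8]
gripper_width: 0.0559
```

>>> servo_tool([
  [0, 0, 0, 0, 0, 0],
  [0, 0, 0, 0, 0, 0],
  [0, 0, 0, 0, 0, 0],
  [0, 0, 0, 0, 0, 0],
  [0, 0, 0, 0, 0, 0],
  [0, 0, 0, 0, 0, 0],
  [0, 0, 0, 0, 0, 0],
  [0, 0, 0, 0, 0, 0],
], jaw=1, newtons=50)

```text
clock: 17.65
tcp_pos: [0.3945, 0.1907, 0.2177]
tool_rot: [1.438, 1.044, -1.436]
contact_force: [-0.8, 0.2, 6.4]
gripper_width: 0.0215
```

Run:
```python
from fit import *
s=st();mv((.3943,.190,.217),yaw=-.311)
im=snap('top','j1');im2=snap('scene','j2')
cv2.imwrite('pics/j.png',np.hstack([cv2.resize(im[120:280,110:270],(400,400),interpolation=2),cv2.resize(im2[170:310,150:290],(400,400),interpolation=2)]))
```

```text
{'clock': 17.65, 'qpos': [0.344, 0.162, 1.9404, 0.0, 1.0379, 0.6579], 'tcp_pos': [0.3945, 0.1907, 0.2177], 'tool_rot': [1.4376, 1.0436, -1.4355], 'contact_force': [-0.8344, 0.1677, 6.4287], 'gripper_width': 0.0215}
shift [0.07 0.   0.07] wx -0.003 cur yaw -0.314 tcp [0.3945 0.1907 0.2177] trackTCP [[0.182, 0.1687, 0.0497]] t 17.65 F [-0.8  0.2  6.4] g 0.0215
```

View pics/j.png

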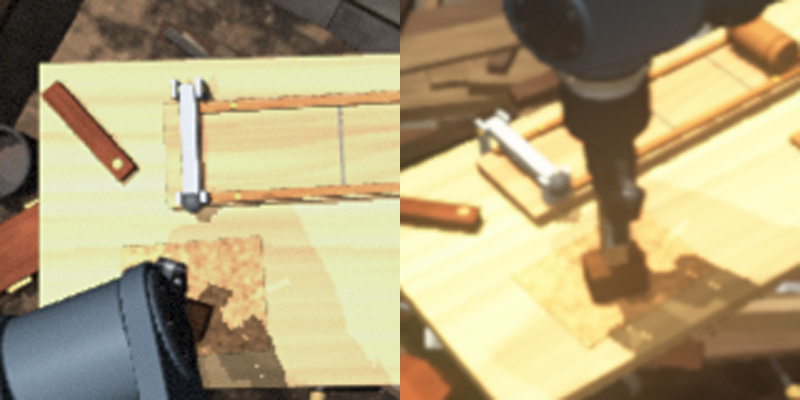

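>>> servo_tool([
  [-1, 0, 0, 0, 0, 0],
  [-2.6, 0, 0, 0.05, 0, 0],
  [-4.4, 0, 0, 0.15, 0, 0],
  [-6.2, 0, 0, 0.25, 0, 0],
  [-7.8, 0, 0, 0.35, 0, 0],
  [-9.2, 0, 0, 0.45, 0, 0],
  [-10, 0, 0, 0.55, 0, 0],
  [-10.2, 0, 0, 0.65, 0, 0],
])

```text
clock: 18.42
tcp_pos: [0.3943, 0.1906, 0.3203]
tool_rot: [1.88, 0.583, -1.877]
contact_force: [0.0, 0.3, -3.1]
gripper_width: 0.0213
```

>>> servo_tool([
  [0, 0, 0, 0.1, 0, 0],
  [0, 0, 0, 0.2, 0, 0],
  [0, 0, 0, 0.3, 0, 0],
  [0, 0, 0, 0.4, 0, 0],
  [0, 0, 0, 0.5, 0, 0],
  [0, 0, 0, 0.55, 0, 0],
  [0, 0, 0, 0.577, 0, 0],
  [0, 0, 0, 0.577, 0, 0],
])

```text
clock: 19.08
tcp_pos: [0.3939, 0.1904, 0.3187]
tool_rot: [2.206, 0.031, -2.208]
contact_force: [-0.0, 0.9, -3.5]
gripper_width: 0.0212
```

Run:
```python
from fit import *
s=st();mv(tw(T,(-.215,-.001,.32)),yaw=T[2]-np.pi)
im2=snap('scene','k2')
cv2.imwrite('pics/k.png',cv2.resize(im2[130:290,130:290],(480,480),interpolation=2))
```

```text
{'clock': 19.0833, 'qpos': [0.3439, 0.0542, 1.8004, 0.0, 1.2879, 1.8862], 'tcp_pos': [0.3939, 0.1904, 0.3187], 'tool_rot': [2.2059, 0.0311, -2.2079], 'contact_force': [-0.0035, 0.9293, -3.4892], 'gripper_width': 0.0212}
shift [ -0.13  39.64 -17.13] wx -0.002 cur yaw -1.5423 tcp [0.3939 0.1904 0.3187] trackTCP [[0.1818, 0.1694, 0.1507]] t 19.08 F [-0.   0.9 -3.5] g 0.0212
```

View pics/k.png

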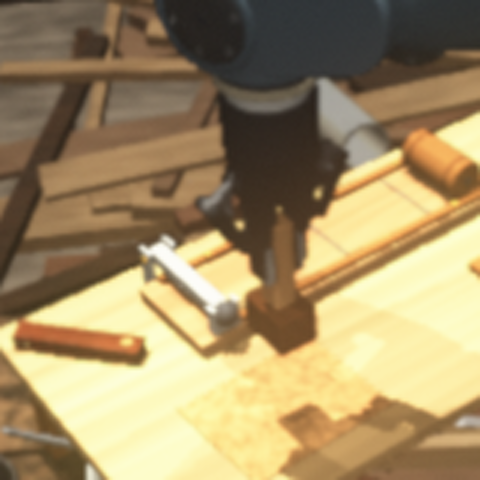

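>>> servo_tool([
  [0, 1.2, -0.5, 0, 0, 0],
  [0, 3.4, -1.5, 0, 0, 0],
  [0, 6, -2.6, 0, 0, 0],
  [0, 8.8, -3.8, 0, 0, 0],
  [0, 11.6, -5, 0, 0, 0],
  [0, 14.4, -6.2, 0, 0, 0],
  [0, 17.2, -7.4, 0, 0, 0],
  [0, 20, -8.6, 0, 0, 0],
])

```text
clock: 19.8
tcp_pos: [0.4863, -0.0083, 0.3189]
tool_rot: [2.205, 0.034, -2.206]
contact_force: [0.6, 0.9, -3.0]
gripper_width: 0.0215
```

>>> servo_tool([
  [0, 2.8, -1.2, 0, 0, 0],
  [0, 5.6, -2.4, 0, 0, 0],
  [0, 8.4, -3.6, 0, 0, 0],
  [0, 11.2, -4.8, 0, 0, 0],
  [0, 14, -6, 0, 0, 0],
  [0, 16.6, -7.2, 0, 0, 0],
  [0, 18.8, -8.1, 0, 0, 0],
  [0, 19.6, -8.5, 0, 0, 0],
])

```text
clock: 20.47
tcp_pos: [0.5773, -0.2028, 0.3181]
tool_rot: [2.206, 0.032, -2.208]
contact_force: [-0.8, 1.1, -2.6]
gripper_width: 0.0213
```

Run:
```python
from fit import *
mv(tw(T,(-.215,-.001,.2347)),yaw=T[2]-np.pi)
im=snap('top','l1')
cv2.imwrite('pics/l.png',cv2.resize(im[110:230,260:400],(560,480),interpolation=2))
```

```text
shift [ 8.34 -0.2   0.08] wx -0.002 cur yaw -1.5416 tcp [ 0.5773 -0.2028  0.3181] trackTCP [[-0.217, -0.0019, 0.1501]] t 20.47 F [-0.8  1.1 -2.6] g 0.0213
```

View pics/l.png

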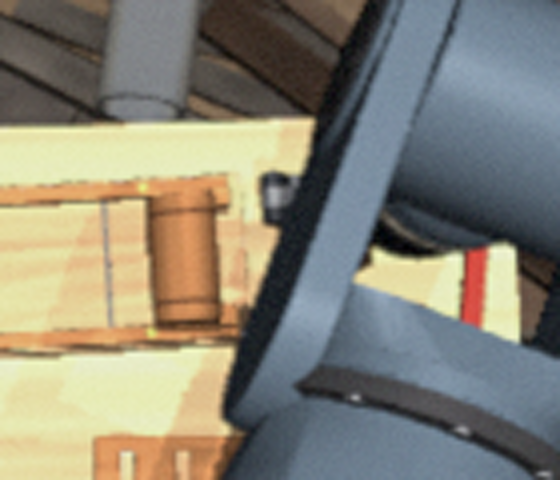

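>>> servo_tool([
  [0.8, 0, 0, 0, 0, 0],
  [2.2, 0, 0, 0, 0, 0],
  [3.8, 0, 0.1, 0, 0, 0],
  [5.3, 0, 0.1, 0, 0, 0],
  [6.7, 0, 0.1, 0, 0, 0],
  [7.7, 0, 0.1, 0, 0, 0],
  [8.2, 0, 0.1, 0, 0, 0],
  [8.2, 0, 0.1, 0, 0, 0],
])

```text
clock: 21.18
tcp_pos: [0.5754, -0.1993, 0.2361]
tool_rot: [2.205, 0.035, -2.208]
contact_force: [0.7, -0.4, -3.0]
gripper_width: 0.0213
```

>>> servo_tool([
  [0, -0.4, 0, 0, 0, 0],
  [0, -1, 0, 0, 0, 0],
  [0, -1.7, 0, 0, 0, 0],
  [0, -2.3, 0, 0, 0, 0],
  [0, -2.9, 0, 0, 0, 0],
  [0, -3.5, 0, 0, 0, 0],
  [0, -4.1, 0, 0, 0, 0],
  [0, -4.7, 0, 0, 0, 0],
])

```text
clock: 21.85
tcp_pos: [0.5745, -0.1525, 0.2372]
tool_rot: [2.206, 0.033, -2.206]
contact_force: [0.4, -0.0, -2.9]
gripper_width: 0.0214
```

Run:
```python
from fit import *
s=st();mv(tw(T,(.09,-.001,.2357)),yaw=T[2]-np.pi)
im=snap('top','m1');im2=snap('scene','m2')
cv2.imwrite('pics/m.png',np.hstack([cv2.resize(im[110:230,250:370],(400,400),interpolation=2),cv2.resize(im2[130:270,200:340],(400,400),interpolation=2)]))
```

```text
{'clock': 21.85, 'qpos': [-0.3379, 0.4256, 1.5259, 0.0, 1.19, 1.203], 'tcp_pos': [0.5745, -0.1525, 0.2372], 'tool_rot': [2.2064, 0.033, -2.2063], 'contact_force': [0.4305, -0.0204, -2.9077], 'gripper_width': 0.0214}
shift [ 1.400e-01 -2.566e+01 -2.000e-02] wx -0.001 cur yaw -1.5409 tcp [ 0.5745 -0.1525  0.2372] trackTCP [[-0.1666, -0.0005, 0.0692]] t 21.85 F [ 0.4 -0.  -2.9] g 0.0214
```

View pics/m.png

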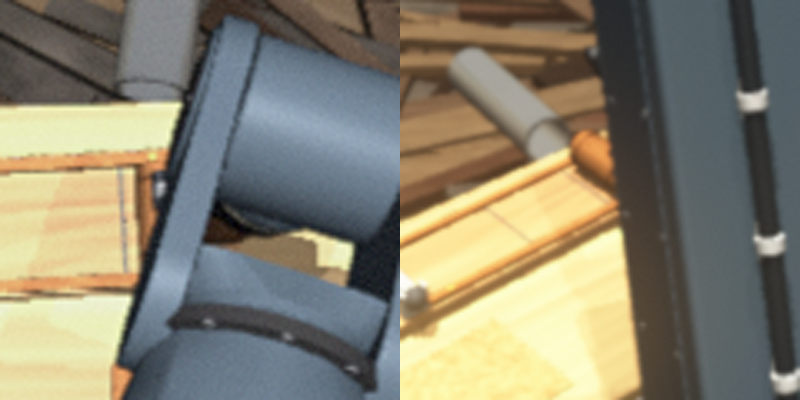

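>>> servo_tool([
  [0.05, -0.4, 0, 0, 0, 0],
  [0.1, -1, 0, 0, 0, 0],
  [0.1, -1.8, 0, 0, 0, 0],
  [0.1, -2.6, 0, 0, 0, 0],
  [0.1, -3.4, 0, 0, 0, 0],
  [0.1, -4.2, 0, 0, 0, 0],
  [0.1, -5, 0, 0, 0, 0],
  [0.1, -5.8, 0, 0, 0, 0],
])

```text
clock: 22.62
tcp_pos: [0.5727, -0.0943, 0.2361]
tool_rot: [2.206, 0.033, -2.206]
contact_force: [0.5, 0.1, -2.8]
gripper_width: 0.0216
```

>>> servo_tool([
  [0, -0.8, 0, 0, 0, 0],
  [0, -1.6, 0, 0, 0, 0],
  [0, -2.4, 0, 0, 0, 0],
  [0, -3.2, 0, 0, 0, 0],
  [0, -4, 0, 0, 0, 0],
  [0, -4.8, 0, 0, 0, 0],
  [0, -5.6, 0, 0, 0, 0],
  [0, -6.4, 0, 0, 0, 0],
])

```text
clock: 23.28
tcp_pos: [0.5708, -0.0305, 0.2361]
tool_rot: [2.206, 0.033, -2.206]
contact_force: [-0.2, 0.0, -1.8]
gripper_width: 0.0214
```

Run:
```python
from fit import *
mv(tw(T,(.09,-.001,.2357)),yaw=T[2]-np.pi)
im=snap('top','n1');im2=snap('scene','n2')
cv2.imwrite('pics/n.png',np.hstack([cv2.resize(im[110:230,160:280],(400,400),interpolation=2),cv2.resize(im2[130:270,170:310],(400,400),interpolation=2)]))
```

```text
shift [  0.04 -13.45  -0.02] wx -0.001 cur yaw -1.541 tcp [ 0.5708 -0.0305  0.2361] trackTCP [[-0.0445, -0.0006, 0.0681]] t 23.28 F [-0.2  0.  -1.8] g 0.0214
```

View pics/n.png

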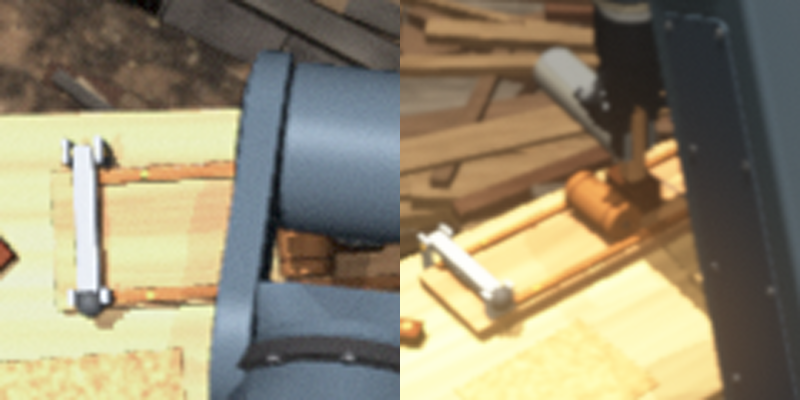

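>>> servo_tool([
  [0, -0.4, 0, 0, 0, 0],
  [0, -1, 0, 0, 0, 0],
  [0, -1.8, 0, 0, 0, 0],
  [0, -2.6, 0, 0, 0, 0],
  [0, -3.5, 0, 0, 0, 0],
  [0, -4.4, 0, 0, 0, 0],
  [0, -5.3, 0, 0, 0, 0],
  [0, -6.2, 0, 0, 0, 0],
])

```text
clock: 24.05
tcp_pos: [0.5689, 0.0318, 0.2361]
tool_rot: [2.206, 0.033, -2.206]
contact_force: [0.3, 0.7, -2.3]
gripper_width: 0.021
```

>>> servo_tool([
  [0, -0.9, 0, 0, 0, 0],
  [0, -1.8, 0, 0, 0, 0],
  [0, -2.7, 0, 0, 0, 0],
  [0, -3.6, 0, 0, 0, 0],
  [0, -4.5, 0, 0, 0, 0],
  [0, -5.3, 0, 0, 0, 0],
  [0, -6, 0, 0, 0, 0],
  [0, -6.6, 0, 0, 0, 0],
])

```text
clock: 24.72
tcp_pos: [0.567, 0.0975, 0.2361]
tool_rot: [2.206, 0.033, -2.206]
contact_force: [0.5, -0.0, -3.5]
gripper_width: 0.0213
```

Run:
```python
from fit import *
mv(tw(T,(.09,-.001,.2357)),yaw=T[2]-np.pi)
im=snap('top','o1');im2=snap('scene','o2')
cv2.imwrite('pics/o.png',np.hstack([cv2.resize(im[110:230,160:280],(400,400),interpolation=2),cv2.resize(im2[130:270,150:290],(400,400),interpolation=2)]))
```

```text
shift [ 0.04 -0.65 -0.02] wx -0.001 cur yaw -1.5408 tcp [0.567  0.0975 0.2361] trackTCP [[0.0835, -0.0008, 0.0681]] t 24.72 F [ 0.5 -0.  -3.5] g 0.0213
```

View pics/o.png

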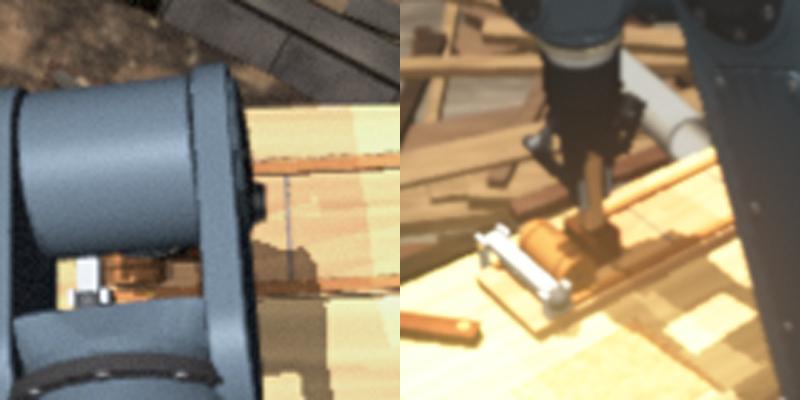

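>>> servo_tool([
  [0, 0.5, 0, 0, 0, 0],
  [0, 2, 0, 0, 0, 0],
  [0, 4.2, 0, 0, 0, 0],
  [0, 6.6, 0, 0, 0, 0],
  [0, 9, 0, 0, 0, 0],
  [0, 11.4, 0, 0, 0, 0],
  [0, 13.8, 0, 0, 0, 0],
  [0, 16.2, 0, 0, 0, 0],
])

```text
clock: 25.48
tcp_pos: [0.5716, -0.0673, 0.2361]
tool_rot: [2.207, 0.032, -2.207]
contact_force: [0.1, 0.4, -2.6]
gripper_width: 0.0213
```

>>> servo_tool([
  [0, 2.4, 0, 0, 0, 0],
  [0, 4.8, 0, 0, 0, 0],
  [0, 7.2, 0, 0, 0, 0],
  [0, 9.6, 0, 0, 0, 0],
  [0, 12, 0, 0, 0, 0],
  [0, 14.2, 0, 0, 0, 0],
  [0, 15.7, 0, 0, 0, 0],
  [0, 16.2, 0, 0, 0, 0],
])

```text
clock: 26.15
tcp_pos: [0.5762, -0.2297, 0.2359]
tool_rot: [2.207, 0.03, -2.207]
contact_force: [-0.7, 0.0, -2.2]
gripper_width: 0.0213
```

>>> servo_tool([
  [0, 0, 0, 0, 0, 0],
  [0.5, 0, 0, 0, 0, 0],
  [1, 0, 0, 0, 0, 0],
  [1.4, 0, 0, 0, 0, 0],
  [1.7, 0, 0, 0, 0, 0],
  [1.9, 0, 0, 0, 0, 0],
  [2, 0, 0, 0, 0, 0],
  [2, 0, 0, 0, 0, 0],
])

```text
clock: 26.82
tcp_pos: [0.5766, -0.227, 0.2159]
tool_rot: [2.206, 0.033, -2.207]
contact_force: [0.3, 0.5, -2.5]
gripper_width: 0.0217
```

Run:
```python
from fit import *
mv(tw(T,(-.24,-.001,.2147)),yaw=T[2]-np.pi)
im=snap('top','q1');im2=snap('scene','q2')
cv2.imwrite('pics/q.png',np.hstack([cv2.resize(im[110:270,160:400],(600,400),interpolation=2),cv2.resize(im2[170:240,150:185],(200,400),interpolation=2)]))
```

```text
shift [ 0.12 -0.11 -0.06] wx -0.001 cur yaw -1.5408 tcp [ 0.5766 -0.227   0.2159] trackTCP [[-0.2411, -0.0004, 0.0479]] t 26.82 F [ 0.3  0.5 -2.5] g 0.0217
```

View pics/q.png

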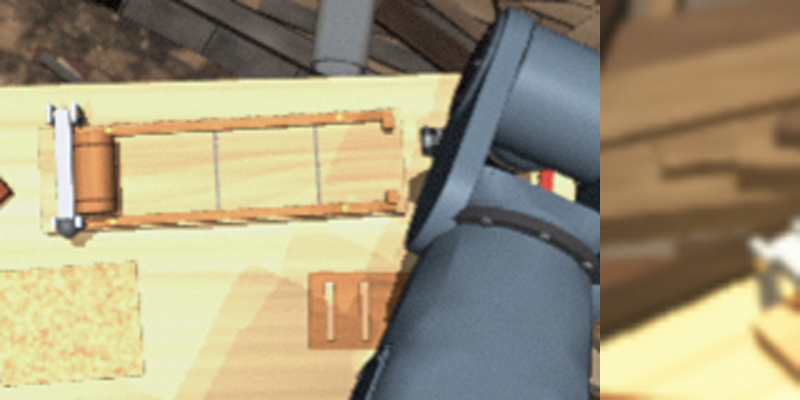

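>>> servo_tool([
  [0.05, 0, 0, 0, 0, 0],
  [0.1, 0, 0, 0, 0, 0],
  [0.15, 0, 0, 0, 0, 0],
  [0.2, 0, 0, 0, 0, 0],
  [0.2, 0, 0, 0, 0, 0],
  [0.2, 0, 0, 0, 0, 0],
  [0.2, 0, 0, 0, 0, 0],
  [0.2, 0, 0, 0, 0, 0],
])

```text
clock: 27.58
tcp_pos: [0.5768, -0.2272, 0.2148]
tool_rot: [2.207, 0.033, -2.206]
contact_force: [-2.3, 1.5, 5.3]
gripper_width: 0.0212
```

>>> servo_tool([
  [0, 0, 0, 0, 0, 0],
  [0, 0, 0, 0, 0, 0],
  [0, 0, 0, 0, 0, 0],
  [0, 0, 0, 0, 0, 0],
  [0, 0, 0, 0, 0, 0],
  [-0.5, 0, 0, 0, 0, 0],
  [-2, 0, 0, 0, 0, 0],
  [-4, 0, 0, 0, 0, 0],
], jaw=5.6)

```text
clock: 28.25
tcp_pos: [0.5761, -0.2269, 0.2536]
tool_rot: [2.204, 0.034, -2.21]
contact_force: [0.3, 0.5, 0.7]
gripper_width: 0.0564
```

>>> servo_tool([
  [-2, 0, 0, 0, 0, 0],
  [-4, 0, 0, 0, 0, 0],
  [-6, 0, 0.5, 0, 0, 0],
  [-7.2, 0, 2, 0.01, 0, 0],
  [-7.5, -0.2, 4.5, 0.02, 0, 0],
  [-7.5, -0.6, 7, 0.03, 0, 0],
  [-7.5, -1, 9.5, 0.04, 0, 0],
  [-7.5, -1.5, 12, 0.052, 0, 0],
], jaw=6.4)

```text
clock: 28.92
tcp_pos: [0.4551, -0.2156, 0.3294]
tool_rot: [-2.211, 0.025, 2.21]
contact_force: [-0.6, -0.9, 0.5]
gripper_width: 0.0638
```

Run:
```python
from fit import *
k=np.load('rack.npy')
mv(tw(k,(0,0,.174)),yaw=k[2]-np.pi/2)
im=snap('top','r1');im2=snap('scene','r2')
cv2.imwrite('pics/r.png',np.hstack([cv2.resize(im[110:270,240:400],(400,400),interpolation=2),cv2.resize(im2[130:270,150:290],(400,400),interpolation=2)]))
```

```text
shift [15.54 -2.16  3.65] wx -0.001 cur yaw -1.5935 tcp [ 0.4551 -0.2156  0.3294] trackTCP [[-0.226, 0.1207, 0.1614]] t 28.92 F [-0.6 -0.9  0.5] g 0.0638
```

View pics/r.png

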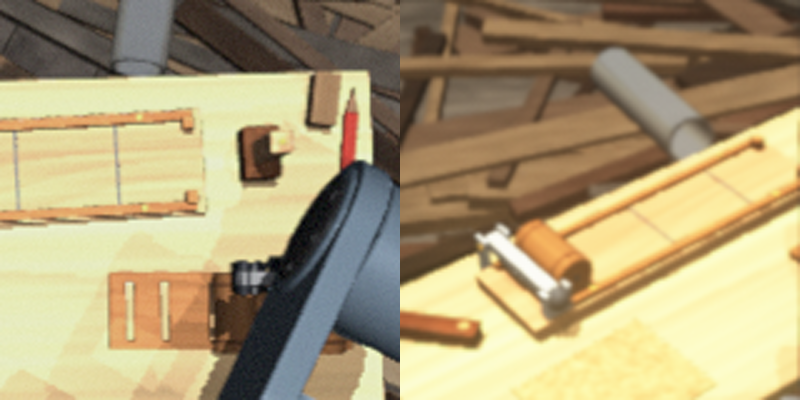

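>>> servo_tool([
  [0.8, -0.4, 0.6, 0, 0, 0],
  [2.4, -1, 1.6, 0, 0, 0],
  [4.6, -1.7, 2.8, 0, 0, 0],
  [7, -2.16, 3.55, 0, 0, 0],
  [9.6, -2.16, 3.55, 0, 0, 0],
  [12, -2.16, 3.55, 0, 0, 0],
  [14.4, -2.16, 3.55, 0, 0, 0],
  [15.5, -2.16, 3.55, 0, 0, 0],
])

```text
clock: 29.68
tcp_pos: [0.4209, -0.193, 0.1718]
tool_rot: [-2.207, 0.023, 2.212]
contact_force: [-0.1, 0.2, -0.7]
gripper_width: 0.0639
```

>>> servo_tool([
  [0, 0, 0, 0, 0, 0],
  [0, 0, 0, 0, 0, 0],
  [0, 0, 0, 0, 0, 0],
  [0, 0, 0, 0, 0, 0],
  [0, 0, 0, 0, 0, 0],
  [0, 0, 0, 0, 0, 0],
  [-0.5, 0, 0, 0, 0, 0],
  [-1, 0, 0, 0, 0, 0],
], jaw=3, newtons=30)

```text
clock: 30.35
tcp_pos: [0.4212, -0.1934, 0.1846]
tool_rot: [-2.21, 0.025, 2.21]
contact_force: [0.1, -0.3, -1.4]
gripper_width: 0.0432
```

>>> servo_tool([
  [-1.5, 0, 0, 0, 0, 0],
  [-3, 0, 0, 0, 0, 0],
  [-4.5, 0, 0, 0, 0, 0],
  [-5.5, 0, 0, 0, 0, 0],
  [-6, 0, 0, 0, 0, 0],
  [-6, 0, 0, 0, 0, 0],
  [-6, 0, 0, 0, 0, 0],
  [-6, 0, 0, 0, 0, 0],
])

```text
clock: 31.02
tcp_pos: [0.4209, -0.1932, 0.2434]
tool_rot: [-2.209, 0.024, 2.211]
contact_force: [-0.1, -0.0, -1.7]
gripper_width: 0.043
```

Run:
```python
from fit import *
mv(tw(T,(-.141,-.0013,.205)),yaw=T[2]-np.pi)
```

```text
shift [  3.82  -6.97 -15.2 ] wx -0.053 cur yaw -1.5931 tcp [ 0.4209 -0.1932  0.2434] trackTCP [[-0.2025, 0.1542, 0.0754]] t 31.02 F [-0.1 -0.  -1.7] g 0.043
```

>>> servo_tool([
  [0, -1, -1, -0.01, 0, 0],
  [0, -2.6, -2.8, -0.02, 0, 0],
  [0, -4.2, -5, -0.03, 0, 0],
  [0, -5.6, -7.4, -0.04, 0, 0],
  [0, -6.6, -9.8, -0.053, 0, 0],
  [0, -6.97, -12.2, -0.053, 0, 0],
  [0, -6.97, -14.5, -0.053, 0, 0],
  [0, -6.97, -15.25, -0.053, 0, 0],
])

```text
clock: 31.68
tcp_pos: [0.5772, -0.1266, 0.2428]
tool_rot: [2.205, 0.035, -2.206]
contact_force: [0.4, 0.4, -2.2]
gripper_width: 0.043
```

>>> servo_tool([
  [0.6, 0, 0, 0, 0, 0],
  [1.8, 0, 0, 0, 0, 0],
  [3, 0, 0, 0, 0, 0],
  [4, 0, 0, 0, 0, 0],
  [4.8, 0, 0, 0, 0, 0],
  [5.4, 0, 0, 0, 0, 0],
  [5.7, 0, 0, 0, 0, 0],
  [5.8, 0, 0, 0, 0, 0],
])

```text
clock: 32.35
tcp_pos: [0.575, -0.1271, 0.1856]
tool_rot: [2.205, 0.034, -2.207]
contact_force: [-0.2, 0.0, -0.5]
gripper_width: 0.0429
```

Run:
```python
from fit import *
mv(tw(T,(-.141,-.0018,.1775)),yaw=T[2]-np.pi)
```

```text
shift [ 0.81 -0.02  0.01] wx -0.0 cur yaw -1.5401 tcp [ 0.575  -0.1271  0.1856] trackTCP [[-0.1412, -0.0019, 0.0176]] t 32.35 F [-0.2  0.  -0.5] g 0.0429
```

>>> servo_tool([
  [0.15, 0, 0, 0, 0, 0],
  [0.3, 0, 0, 0, 0, 0],
  [0.45, 0, 0, 0, 0, 0],
  [0.6, 0, 0, 0, 0, 0],
  [0.7, 0, 0, 0, 0, 0],
  [0.8, 0, 0, 0, 0, 0],
  [0.85, 0, 0, 0, 0, 0],
  [0.85, 0, 0, 0, 0, 0],
])

```text
clock: 33.02
tcp_pos: [0.5753, -0.1271, 0.1775]
tool_rot: [2.206, 0.034, -2.206]
contact_force: [-0.3, -0.0, -1.2]
gripper_width: 0.0427
```

Run:
```python
from fit import *
s=st();print(np.round(s['ft_torque'],2));mv(tw(T,(-.141,-.0018,.1775)),yaw=T[2]-np.pi)
```

```text
{'clock': 33.0167, 'qpos': [-0.2964, 0.4793, 1.6, 0.0, 1.0624, 1.2435], 'tcp_pos': [0.5753, -0.1271, 0.1775], 'tool_rot': [2.2058, 0.034, -2.206], 'contact_force': [-0.3071, -0.0176, -1.1745], 'gripper_width': 0.0427}
[ 0.    0.01 -0.05]
shift [-0.   -0.02  0.03] wx -0.0 cur yaw -1.54 tcp [ 0.5753 -0.1271  0.1775] trackTCP [[-0.1412, -0.0021, 0.0095]] t 33.02 F [-0.3 -0.  -1.2] g 0.0427
```

No contact yet, still ~1–2 mm above deck, below fence top: it fits. Lower 1.5 mm and release.

>>> servo_tool([
  [0.05, 0, 0, 0, 0, 0],
  [0.1, 0, 0, 0, 0, 0],
  [0.15, 0, 0, 0, 0, 0],
  [0.18, 0, 0, 0, 0, 0],
  [0.18, 0, 0, 0, 0, 0],
  [0.18, 0, 0, 0, 0, 0],
  [0.18, 0, 0, 0, 0, 0],
  [0.18, 0, 0, 0, 0, 0],
])

```text
clock: 33.68
tcp_pos: [0.5754, -0.1271, 0.1773]
tool_rot: [2.207, 0.034, -2.205]
contact_force: [-5.3, 2.1, 13.1]
gripper_width: 0.0428
```

>>> servo_tool([
  [0, 0, 0, 0, 0, 0],
  [0, 0, 0, 0, 0, 0],
  [0, 0, 0, 0, 0, 0],
  [0, 0, 0, 0, 0, 0],
  [0, 0, 0, 0, 0, 0],
  [-0.5, 0, 0, 0, 0, 0],
  [-2, 0, 0, 0, 0, 0],
  [-4, 0, 0, 0, 0, 0],
], jaw=5.6)

```text
clock: 34.35
tcp_pos: [0.5746, -0.1269, 0.2153]
tool_rot: [2.203, 0.035, -2.209]
contact_force: [0.0, 0.4, -0.2]
gripper_width: 0.0556
```

>>> servo_tool([
  [-2.5, 0, 0, 0, 0, 0],
  [-5, -0.5, 0, 0, 0, 0],
  [-7.5, -2, 0.4, 0, 0, 0],
  [-10, -4, 1, 0, 0, 0],
  [-11.5, -6.2, 1.8, 0, 0, 0],
  [-12, -8.5, 2.6, 0, 0, 0],
  [-12, -11, 3.6, 0, 0, 0],
  [-12, -13.5, 4.6, 0, 0, 0],
])

```text
clock: 35.02
tcp_pos: [0.5246, 0.0074, 0.3366]
tool_rot: [2.207, 0.034, -2.205]
contact_force: [0.6, 0.3, -0.2]
gripper_width: 0.056
```

```bash
cat >> fit.py <<'E'
def cyl(p,yawax,n=60):
    a=np.linspace(0,2*np.pi,n);pts=[]
    for e in(-.04,.04):
        pts.append(np.c_[p[0]+e*np.cos(yawax)-.022*np.cos(a)*np.sin(yawax),p[1]+e*np.sin(yawax)+.022*np.cos(a)*np.cos(yawax),p[2]+.022*np.sin(a)])
    return np.vstack(pts)
def pad(zb):
    return [(x,y,zb+.036) for x,y in((.019,.027),(.019,-.027),(-.019,-.027),(-.019,.027),(.019,.027))],[(x,y,zb+.117) for x,y in((.011,.011),(.011,-.011),(-.011,-.011),(-.011,.011),(.011,.011))]
def over(im,cam,polys,roi,S):
    x0,y0,x1,y1=roi;big=cv2.resize(im[y0:y1,x0:x1],None,fx=S,fy=S,interpolation=2)
    for p in polys:
        q=((proj(cam,p)-[x0,y0]+.5)*S-.5).astype(np.int32);cv2.polylines(big,[q],False,(0,0,255),1)
    return big
def hull(cam,p):
    q=proj(cam,p);h=cv2.convexHull(q.astype(np.float32),returnPoints=False)[:,0];return p[h]
E
python3 - <<'E'
from fit import *
mv(tw(T,(-.241,-.0005,.300)),yaw=T[2]-np.pi)
im=snap('top','s1');im2=snap('scene','s2')
c=tw(T,(-.141,0,.19))[0];pp=tw(T,(-.241,-.0005,0))[0];pose=(pp[0],pp[1],T[2])
a=over(im,'top',[hull('top',cyl(c,T[2]+np.pi/2))]+[tw(pose,m) for m in pad(.15)],(290,120,390,220),4)
b=over(im2,'scene',[],(190,140,290,240),4)
cv2.imwrite('pics/s.png',np.hstack([a,b]))
E
```

```text
shift [ 3.67 23.57 -4.49] wx -0.0 cur yaw -1.5403 tcp [0.5246 0.0074 0.3366] trackTCP [[-0.0052, 0.0443, 0.1686]] t 35.02 F [ 0.6  0.3 -0.2] g 0.056
```

View pics/s.png

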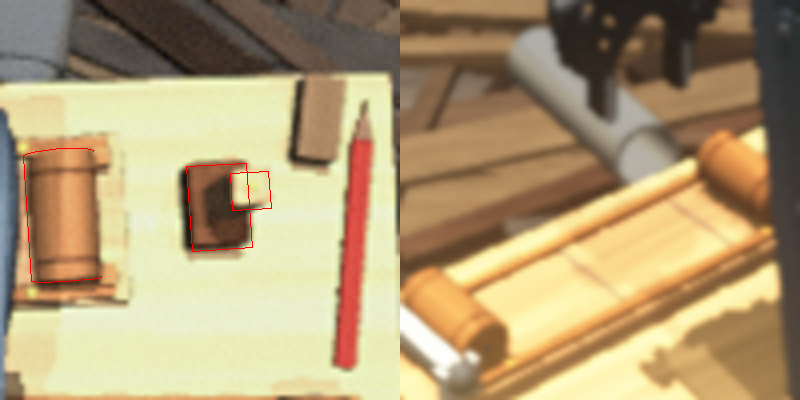

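>>> servo_tool([
  [0, 1.2, -0.2, 0, 0, 0],
  [0, 4, -0.8, 0, 0, 0],
  [0, 7.2, -1.4, 0, 0, 0],
  [0, 10.6, -2, 0, 0, 0],
  [0, 14, -2.7, 0, 0, 0],
  [0, 17.4, -3.3, 0, 0, 0],
  [0, 20.6, -3.9, 0, 0, 0],
  [0, 22.8, -4.4, 0, 0, 0],
])

```text
clock: 35.78
tcp_pos: [0.5759, -0.2246, 0.3355]
tool_rot: [2.206, 0.031, -2.207]
contact_force: [0.4, -0.2, -1.0]
gripper_width: 0.0559
```

>>> servo_tool([
  [0, 0.6, -0.1, 0, 0, 0],
  [1.2, 0.75, -0.1, 0, 0, 0],
  [3.2, 0.75, -0.1, 0, 0, 0],
  [5.4, 0.75, -0.1, 0, 0, 0],
  [7.8, 0.75, -0.1, 0, 0, 0],
  [10, 0.75, -0.1, 0, 0, 0],
  [11.7, 0.75, -0.1, 0, 0, 0],
  [12.1, 0.75, -0.1, 0, 0, 0],
])

```text
clock: 36.45
tcp_pos: [0.5758, -0.2263, 0.2111]
tool_rot: [2.202, 0.037, -2.212]
contact_force: [-0.4, -0.2, -0.7]
gripper_width: 0.0561
```

>>> servo_tool([
  [0, 0, 0, 0, 0, 0],
  [0, 0, 0, 0, 0, 0],
  [0, 0, 0, 0, 0, 0],
  [0, 0, 0, 0, 0, 0],
  [0, 0, 0, 0, 0, 0],
  [0, 0, 0, 0, 0, 0],
  [0, 0, 0, 0, 0, 0],
  [0, 0, 0, 0, 0, 0],
], jaw=1, newtons=50)

```text
clock: 37.12
tcp_pos: [0.5779, -0.2276, 0.2161]
tool_rot: [2.208, 0.033, -2.203]
contact_force: [-1.7, 2.0, 5.3]
gripper_width: 0.0218
```

Run:
```python
from fit import *
mv(tw(T,(-.241,-.0005,.2347)),yaw=T[2]-np.pi)
```

```text
shift [-1.86 -0.07  0.11] wx -0.0 cur yaw -1.5399 tcp [ 0.5779 -0.2276  0.2161] trackTCP [[-0.2418, -0.0016, 0.0481]] t 37.12 F [-1.7  2.   5.3] g 0.0218
```

>>> servo_tool([
  [-0.4, 0, 0, 0, 0, 0],
  [-1.1, 0, 0, 0, 0, 0],
  [-1.7, 0, 0, 0, 0, 0],
  [-2.1, 0, 0.1, 0, 0, 0],
  [-2.1, -0.3, 0.1, 0, 0, 0],
  [-2.1, -0.9, 0.1, 0, 0, 0],
  [-2.1, -1.7, 0.1, 0, 0, 0],
  [-2.1, -2.5, 0.1, 0, 0, 0],
])

```text
clock: 37.78
tcp_pos: [0.5754, -0.2016, 0.2354]
tool_rot: [2.205, 0.034, -2.207]
contact_force: [-0.2, 0.5, -3.3]
gripper_width: 0.0219
```

>>> servo_tool([
  [0, -0.8, 0, 0, 0, 0],
  [0, -1.6, 0, 0, 0, 0],
  [0, -2.4, 0, 0, 0, 0],
  [0, -3.1, 0, 0, 0, 0],
  [0, -3.8, 0, 0, 0, 0],
  [0, -4.5, 0, 0, 0, 0],
  [0, -5.3, 0, 0, 0, 0],
  [0, -6.1, 0, 0, 0, 0],
])

```text
clock: 38.45
tcp_pos: [0.5737, -0.1409, 0.2358]
tool_rot: [2.206, 0.034, -2.206]
contact_force: [-0.3, -0.0, -2.0]
gripper_width: 0.0212
```

>>> servo_tool([
  [0, -0.8, 0, 0, 0, 0],
  [0, -1.6, 0, 0, 0, 0],
  [0, -2.4, 0, 0, 0, 0],
  [0, -3.2, 0, 0, 0, 0],
  [0, -4, 0, 0, 0, 0],
  [0, -4.8, 0, 0, 0, 0],
  [0, -5.6, 0, 0, 0, 0],
  [0, -6.4, 0, 0, 0, 0],
])

```text
clock: 39.12
tcp_pos: [0.5717, -0.0769, 0.2358]
tool_rot: [2.206, 0.034, -2.206]
contact_force: [0.4, 0.2, -3.8]
gripper_width: 0.0218
```

>>> servo_tool([
  [0, -0.8, 0, 0, 0, 0],
  [0, -1.6, 0, 0, 0, 0],
  [0, -2.4, 0, 0, 0, 0],
  [0, -3.2, 0, 0, 0, 0],
  [0, -4, 0, 0, 0, 0],
  [0, -4.8, 0, 0, 0, 0],
  [0, -5.6, 0, 0, 0, 0],
  [0, -6.4, 0, 0, 0, 0],
])

```text
clock: 39.78
tcp_pos: [0.5697, -0.0129, 0.2358]
tool_rot: [2.206, 0.034, -2.206]
contact_force: [-1.0, 0.0, -3.3]
gripper_width: 0.0214
```

Run:
```python
from fit import *
mv(tw(T,(.045,-.0005,.237)),yaw=T[2]-np.pi)
im=snap('top','u1');im2=snap('scene','u2')
cv2.imwrite('pics/u.png',np.hstack([cv2.resize(im[110:230,160:280],(400,400),interpolation=2),cv2.resize(im2[130:270,170:310],(400,400),interpolation=2)]))
```

```text
shift [-0.12 -7.19 -0.04] wx -0.0 cur yaw -1.54 tcp [ 0.5697 -0.0129  0.2358] trackTCP [[-0.0269, -0.0001, 0.0678]] t 39.78 F [-1.   0.  -3.3] g 0.0214
```

View pics/u.png

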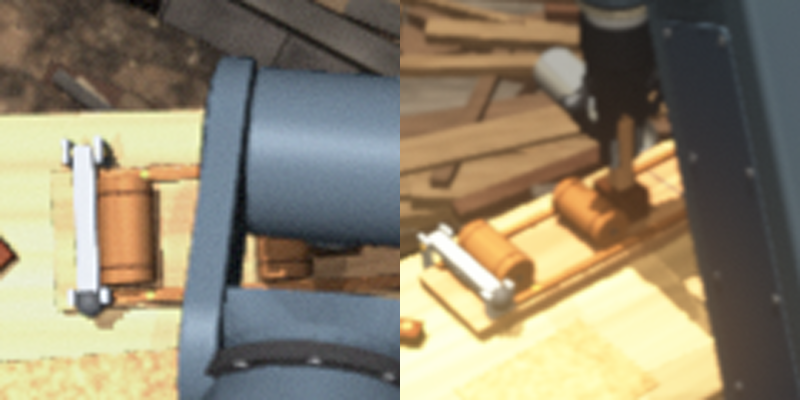

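>>> servo_tool([
  [0, -0.4, 0, 0, 0, 0],
  [0, -1, 0, 0, 0, 0],
  [0, -1.8, 0, 0, 0, 0],
  [0, -2.6, 0, 0, 0, 0],
  [0, -3.4, 0, 0, 0, 0],
  [0, -4.1, 0, 0, 0, 0],
  [0, -4.8, 0, 0, 0, 0],
  [0, -5.4, 0, 0, 0, 0],
])

```text
clock: 40.55
tcp_pos: [0.5681, 0.0411, 0.2358]
tool_rot: [2.206, 0.034, -2.206]
contact_force: [-0.2, 0.2, -3.4]
gripper_width: 0.0213
```

>>> servo_tool([
  [0, -0.5, 0, 0, 0, 0],
  [0, -1, 0, 0, 0, 0],
  [0, -1.4, 0, 0, 0, 0],
  [0, -1.7, 0, 0, 0, 0],
  [0, -1.8, 0, 0, 0, 0],
  [0, -1.8, 0, 0, 0, 0],
  [0, -1.8, 0, 0, 0, 0],
  [0, -1.8, 0, 0, 0, 0],
])

```text
clock: 41.22
tcp_pos: [0.5676, 0.0581, 0.2358]
tool_rot: [2.206, 0.034, -2.206]
contact_force: [-0.2, -0.2, -2.0]
gripper_width: 0.0214
```

Run:
```python
from fit import *
mv(tw(T,(-.242,-.0005,.237)),yaw=T[2]-np.pi)
im2=snap('scene','v2')
cv2.imwrite('pics/v.png',np.hstack([cv2.resize(im2[130:250,150:270],(480,480),interpolation=2)]))
```

```text
shift [-0.12 28.61 -0.04] wx -0.0 cur yaw -1.5402 tcp [0.5676 0.0581 0.2358] trackTCP [[0.0441, -0.0002, 0.0678]] t 41.22 F [-0.2 -0.2 -2. ] g 0.0214
```

View pics/v.png

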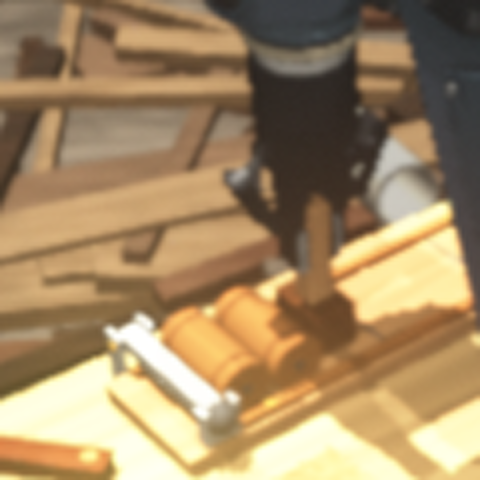

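Two rollers in the bay in a close row. Back to the park spot.

>>> servo_tool([
  [0, 0.5, 0, 0, 0, 0],
  [0, 2, 0, 0, 0, 0],
  [0, 4, 0, 0, 0, 0],
  [0, 6.2, 0, 0, 0, 0],
  [0, 8.4, 0, 0, 0, 0],
  [0, 10.6, 0, 0, 0, 0],
  [0, 12.8, 0, 0, 0, 0],
  [0, 15, 0, 0, 0, 0],
])

```text
clock: 41.93
tcp_pos: [0.572, -0.0932, 0.2358]
tool_rot: [2.206, 0.034, -2.206]
contact_force: [-0.2, -0.4, -2.0]
gripper_width: 0.0214
```

>>> servo_tool([
  [0, 2.2, 0, 0, 0, 0],
  [0, 4.4, 0, 0, 0, 0],
  [0, 6.6, 0, 0, 0, 0],
  [0, 8.8, 0, 0, 0, 0],
  [0, 10.8, 0, 0, 0, 0],
  [0, 12.4, 0, 0, 0, 0],
  [0, 13.4, 0, 0, 0, 0],
  [0, 13.6, 0, 0, 0, 0],
])

```text
clock: 42.6
tcp_pos: [0.5762, -0.2292, 0.2356]
tool_rot: [2.207, 0.032, -2.207]
contact_force: [0.2, 0.8, -3.4]
gripper_width: 0.021
```

>>> servo_tool([
  [0, 0, 0, 0, 0, 0],
  [0.5, 0, 0, 0, 0, 0],
  [1, 0, 0, 0, 0, 0],
  [1.4, 0, 0, 0, 0, 0],
  [1.7, 0, 0, 0, 0, 0],
  [1.9, 0, 0, 0, 0, 0],
  [2, 0, 0, 0, 0, 0],
  [2.1, 0, 0, 0, 0, 0],
])

```text
clock: 43.27
tcp_pos: [0.5765, -0.2272, 0.2161]
tool_rot: [2.207, 0.034, -2.205]
contact_force: [-6.8, 4.3, 18.3]
gripper_width: 0.0214
```

>>> servo_tool([
  [0.05, 0, 0, 0, 0, 0],
  [0.1, 0, 0, 0, 0, 0],
  [0.1, 0, 0, 0, 0, 0],
  [0.1, 0, 0, 0, 0, 0],
  [0.1, 0, 0, 0, 0, 0],
  [0.1, 0, 0, 0, 0, 0],
  [0.1, 0, 0, 0, 0, 0],
  [0.1, 0, 0, 0, 0, 0],
])

```text
clock: 43.93
tcp_pos: [0.5765, -0.2272, 0.2161]
tool_rot: [2.207, 0.034, -2.204]
contact_force: [-8.3, 3.9, 15.9]
gripper_width: 0.0214
```

Run:
```python
from fit import *
mv(tw(T,(-.242,-.0005,.216)),yaw=T[2]-np.pi)
k=np.load('rack.npy');print(tw(k,(0.0012,-.086,.174)))
```

```text
shift [ 0.01  0.07 -0.02] wx 0.0 cur yaw -1.5397 tcp [ 0.5765 -0.2272  0.2161] trackTCP [[-0.2413, -0.0003, 0.0481]] t 43.93 F [-8.3  3.9 15.9] g 0.0214
[[ 0.41852589 -0.27924073  0.174     ]]
```

>>> servo_tool([
  [0, 0, 0, 0, 0, 0],
  [0, 0, 0, 0, 0, 0],
  [0, 0, 0, 0, 0, 0],
  [0, 0, 0, 0, 0, 0],
  [0, 0, 0, 0, 0, 0],
  [-0.5, 0, 0, 0, 0, 0],
  [-2, 0, 0, 0, 0, 0],
  [-4, 0, 0, 0, 0, 0],
], jaw=5.6)

```text
clock: 44.6
tcp_pos: [0.5758, -0.2274, 0.2532]
tool_rot: [2.204, 0.035, -2.209]
contact_force: [-0.7, 1.0, 0.6]
gripper_width: 0.056
```

>>> servo_tool([
  [-2, 0, 0, 0, 0, 0],
  [-4, 0, 0, 0, 0, 0],
  [-6, 0, 0.5, 0, 0, 0],
  [-7.2, 0.4, 2, 0.01, 0, 0],
  [-7.5, 1.2, 4.5, 0.02, 0, 0],
  [-7.5, 2.2, 7, 0.03, 0, 0],
  [-7.5, 3.2, 9.5, 0.04, 0, 0],
  [-7.5, 4.2, 12, 0.052, 0, 0],
], jaw=6.4)

```text
clock: 45.27
tcp_pos: [0.4566, -0.2735, 0.3292]
tool_rot: [-2.211, 0.024, 2.21]
contact_force: [0.5, -0.4, 0.5]
gripper_width: 0.0645
```

Run:
```python
from fit import *
k=np.load('rack.npy')
mv(tw(k,(0.0012,-.086,.174)),yaw=k[2]-np.pi/2)
im=snap('top','w1');im2=snap('scene','w2')
cv2.imwrite('pics/w.png',np.hstack([cv2.resize(im[110:270,240:400],(400,400),interpolation=2),cv2.resize(im2[130:270,150:290],(400,400),interpolation=2)]))
```

```text
shift [15.52  0.65  3.8 ] wx 0.0 cur yaw -1.5922 tcp [ 0.4566 -0.2735  0.3292] trackTCP [[-0.2839, 0.121, 0.1612]] t 45.27 F [ 0.5 -0.4  0.5] g 0.0645
```

View pics/w.png

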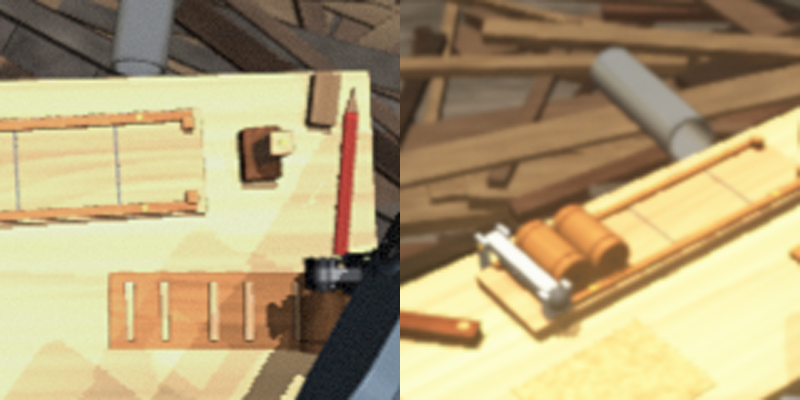

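>>> servo_tool([
  [0.8, 0.2, 0.6, 0, 0, 0],
  [2.4, 0.4, 1.6, 0, 0, 0],
  [4.6, 0.6, 2.9, 0, 0, 0],
  [7, 0.65, 3.8, 0, 0, 0],
  [9.6, 0.65, 3.8, 0, 0, 0],
  [12, 0.65, 3.8, 0, 0, 0],
  [14.4, 0.65, 3.8, 0, 0, 0],
  [15.5, 0.65, 3.8, 0, 0, 0],
])

```text
clock: 46.03
tcp_pos: [0.4189, -0.2778, 0.1706]
tool_rot: [-2.207, 0.02, 2.213]
contact_force: [0.0, 0.0, 0.6]
gripper_width: 0.0641
```

>>> servo_tool([
  [0, 0, 0, 0, 0, 0],
  [0, 0, 0, 0, 0, 0],
  [0, 0, 0, 0, 0, 0],
  [0, 0, 0, 0, 0, 0],
  [0, 0, 0, 0, 0, 0],
  [0, 0, 0, 0, 0, 0],
  [-0.5, 0, 0, 0, 0, 0],
  [-1, 0, 0, 0, 0, 0],
], jaw=3, newtons=30)

```text
clock: 46.7
tcp_pos: [0.4196, -0.2789, 0.1843]
tool_rot: [-2.211, 0.023, 2.211]
contact_force: [0.0, 0.7, -0.9]
gripper_width: 0.0429
```

>>> servo_tool([
  [-1.5, 0, 0, 0, 0, 0],
  [-3, 0, 0, 0, 0, 0],
  [-4.5, 0, 0, 0, 0, 0],
  [-5.5, 0, 0, 0, 0, 0],
  [-6, 0, 0, 0, 0, 0],
  [-6, 0, 0, 0, 0, 0],
  [-6, 0, 0, 0, 0, 0],
  [-6, 0, 0, 0, 0, 0],
])

```text
clock: 47.37
tcp_pos: [0.4193, -0.2787, 0.243]
tool_rot: [-2.209, 0.023, 2.212]
contact_force: [-0.3, 0.1, -1.8]
gripper_width: 0.0425
```

Run:
```python
from fit import *
mv(tw(T,(-.141,-.0016,.245)),yaw=T[2]-np.pi)
```

```text
shift [ -0.2  -15.51 -15.22] wx -0.052 cur yaw -1.592 tcp [ 0.4193 -0.2787  0.243 ] trackTCP [[-0.288, 0.1585, 0.075]] t 47.37 F [-0.3  0.1 -1.8] g 0.0425
```

>>> servo_tool([
  [0, -1, 0, -0.01, 0, 0],
  [0, -3, 0, -0.02, 0, 0],
  [0, -5.4, 0, -0.03, 0, 0],
  [0, -7.8, 0, -0.04, 0, 0],
  [0, -10.2, -0.6, -0.052, 0, 0],
  [0, -12.6, -1.8, -0.052, 0, 0],
  [0, -14.6, -3.4, -0.052, 0, 0],
  [0, -15.5, -5.4, -0.052, 0, 0],
])

```text
clock: 48.03
tcp_pos: [0.4766, -0.1223, 0.2435]
tool_rot: [2.204, 0.037, -2.207]
contact_force: [0.1, -0.1, 0.0]
gripper_width: 0.0431
```

Run:
```python
from fit import *
mv(tw(T,(-.141,-.0016,.186)),yaw=T[2]-np.pi)
```

```text
shift [ 5.74  0.78 -9.8 ] wx 0.001 cur yaw -1.5385 tcp [ 0.4766 -0.1223  0.2435] trackTCP [[-0.1334, 0.0964, 0.0755]] t 48.03 F [ 0.1 -0.1  0. ] g 0.0431
```

>>> servo_tool([
  [0, 0.2, -1.4, 0, 0, 0],
  [0, 0.4, -3.6, 0, 0, 0],
  [0, 0.6, -6, 0, 0, 0],
  [0, 0.78, -8.2, 0, 0, 0],
  [0, 0.78, -9.5, 0, 0, 0],
  [0.4, 0.78, -9.8, 0, 0, 0],
  [1.2, 0.78, -9.8, 0, 0, 0],
  [2, 0.78, -9.8, 0, 0, 0],
])

```text
clock: 48.7
tcp_pos: [0.5741, -0.1295, 0.2226]
tool_rot: [2.205, 0.035, -2.207]
contact_force: [-0.6, -0.4, -0.8]
gripper_width: 0.0435
```

>>> servo_tool([
  [1, 0, 0, 0, 0, 0],
  [2, 0, 0, 0, 0, 0],
  [2.8, 0, 0, 0, 0, 0],
  [3.4, 0, 0, 0, 0, 0],
  [3.7, 0, 0, 0, 0, 0],
  [3.7, 0, 0, 0, 0, 0],
  [3.7, 0, 0, 0, 0, 0],
  [3.7, 0, 0, 0, 0, 0],
])

```text
clock: 49.37
tcp_pos: [0.5753, -0.13, 0.1873]
tool_rot: [2.207, 0.034, -2.205]
contact_force: [-0.6, -0.4, 0.5]
gripper_width: 0.043
```

Run:
```python
from fit import *
mv(tw(T,(-.141,-.0016,.1775)),yaw=T[2]-np.pi)
```

```text
shift [ 0.98 -0.32  0.05] wx -0.0 cur yaw -1.54 tcp [ 0.5753 -0.13    0.1873] trackTCP [[-0.1442, -0.0021, 0.0193]] t 49.37 F [-0.6 -0.4  0.5] g 0.043
```

>>> servo_tool([
  [0.1, -0.2, 0, 0, 0, 0],
  [0.3, -0.3, 0.05, 0, 0, 0],
  [0.5, -0.3, 0.05, 0, 0, 0],
  [0.7, -0.3, 0.05, 0, 0, 0],
  [0.85, -0.3, 0.05, 0, 0, 0],
  [0.95, -0.3, 0.05, 0, 0, 0],
  [1, -0.3, 0.05, 0, 0, 0],
  [1, -0.3, 0.05, 0, 0, 0],
])

```text
clock: 50.03
tcp_pos: [0.5748, -0.127, 0.1769]
tool_rot: [2.207, 0.034, -2.205]
contact_force: [4.4, 0.6, 0.2]
gripper_width: 0.043
```

Run:
```python
from fit import *
mv(tw(T,(-.141,-.0016,.1775)),yaw=T[2]-np.pi)
```

```text
shift [-0.06 -0.01  0.  ] wx -0.0 cur yaw -1.54 tcp [ 0.5748 -0.127   0.1769] trackTCP [[-0.1411, -0.0017, 0.0089]] t 50.03 F [4.4 0.6 0.2] g 0.043
```

>>> servo_tool([
  [0, 0, -0.05, 0, 0, 0],
  [0.05, 0, -0.05, 0, 0, 0],
  [0.1, 0, -0.05, 0, 0, 0],
  [0.15, 0, -0.05, 0, 0, 0],
  [0.15, 0, -0.05, 0, 0, 0],
  [0.15, 0, -0.05, 0, 0, 0],
  [0.15, 0, -0.05, 0, 0, 0],
  [0.15, 0, -0.05, 0, 0, 0],
])

```text
clock: 50.7
tcp_pos: [0.5749, -0.127, 0.1763]
tool_rot: [2.206, 0.034, -2.206]
contact_force: [-3.1, 0.3, 9.7]
gripper_width: 0.043
```

>>> servo_tool([
  [0, 0, 0, 0, 0, 0],
  [0, 0, 0, 0, 0, 0],
  [0, 0, 0, 0, 0, 0],
  [0, 0, 0, 0, 0, 0],
  [0, 0, 0, 0, 0, 0],
  [-0.5, 0, 0, 0, 0, 0],
  [-2, 0, 0, 0, 0, 0],
  [-4, 0, 0, 0, 0, 0],
], jaw=5.6)

```text
clock: 51.37
tcp_pos: [0.5743, -0.1267, 0.2148]
tool_rot: [2.203, 0.035, -2.209]
contact_force: [0.3, -0.2, -0.6]
gripper_width: 0.0559
```

>>> servo_tool([
  [-2.5, 0, 0, 0, 0, 0],
  [-5, -0.5, 0, 0, 0, 0],
  [-7.5, -2, 0.4, 0, 0, 0],
  [-10, -4, 1, 0, 0, 0],
  [-11.5, -6.2, 1.8, 0, 0, 0],
  [-12, -8.5, 2.6, 0, 0, 0],
  [-12, -11, 3.6, 0, 0, 0],
  [-12, -13.5, 4.6, 0, 0, 0],
])

```text
clock: 52.03
tcp_pos: [0.5243, 0.0075, 0.3361]
tool_rot: [2.207, 0.034, -2.205]
contact_force: [0.2, -0.3, 0.9]
gripper_width: 0.0559
```

Run:
```python
from fit import *
mv(tw(T,(-.2413,-.0003,.300)),yaw=T[2]-np.pi)
im=snap('top','x1');im2=snap('scene','x2')
c=tw(T,(-.141,0,.19))[0];pp=tw(T,(-.2413,-.0003,0))[0];pose=(pp[0],pp[1],T[2])
a=over(im,'top',[hull('top',cyl(c,T[2]+np.pi/2))]+[tw(pose,m) for m in pad(.15)],(290,120,390,220),4)
b=over(im2,'scene',[],(170,140,290,240),4)
cv2.imwrite('pics/x.png',np.hstack([a,b[:,:400]]))
```

```text
shift [ 3.62 23.62 -4.5 ] wx -0.0 cur yaw -1.5403 tcp [0.5243 0.0075 0.3361] trackTCP [[-0.0051, 0.0446, 0.1681]] t 52.03 F [ 0.2 -0.3  0.9] g 0.0559
```

View pics/x.png

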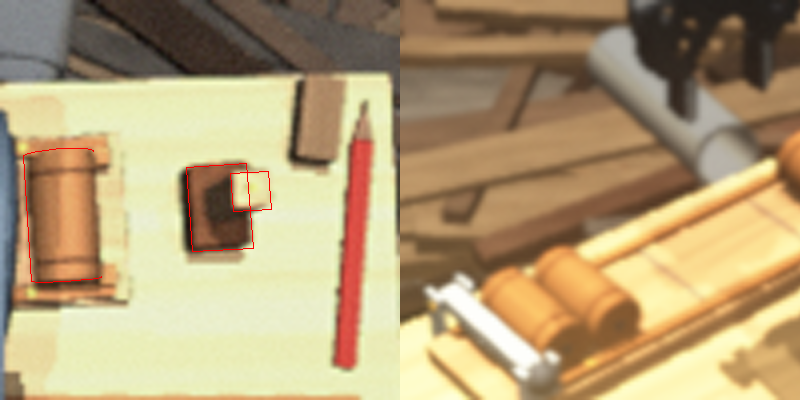

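>>> servo_tool([
  [0, 1.2, -0.2, 0, 0, 0],
  [0, 4, -0.8, 0, 0, 0],
  [0, 7.2, -1.4, 0, 0, 0],
  [0, 10.6, -2, 0, 0, 0],
  [0, 14, -2.7, 0, 0, 0],
  [0, 17.4, -3.3, 0, 0, 0],
  [0, 20.6, -3.9, 0, 0, 0],
  [0, 22.8, -4.4, 0, 0, 0],
])

```text
clock: 52.8
tcp_pos: [0.5756, -0.2245, 0.335]
tool_rot: [2.206, 0.031, -2.207]
contact_force: [-0.3, 0.0, -0.8]
gripper_width: 0.0559
```

>>> servo_tool([
  [0, 0.6, -0.1, 0, 0, 0],
  [1.2, 0.75, -0.1, 0, 0, 0],
  [3.2, 0.75, -0.1, 0, 0, 0],
  [5.4, 0.75, -0.1, 0, 0, 0],
  [7.8, 0.75, -0.1, 0, 0, 0],
  [10, 0.75, -0.1, 0, 0, 0],
  [11.6, 0.75, -0.1, 0, 0, 0],
  [12, 0.75, -0.1, 0, 0, 0],
])

```text
clock: 53.47
tcp_pos: [0.5755, -0.2262, 0.2118]
tool_rot: [2.202, 0.037, -2.212]
contact_force: [0.5, -0.0, -0.1]
gripper_width: 0.0561
```

>>> servo_tool([
  [0, 0, 0, 0, 0, 0],
  [0, 0, 0, 0, 0, 0],
  [0, 0, 0, 0, 0, 0],
  [0, 0, 0, 0, 0, 0],
  [0, 0, 0, 0, 0, 0],
  [0, 0, 0, 0, 0, 0],
  [0, 0, 0, 0, 0, 0],
  [0, 0, 0, 0, 0, 0],
], jaw=1, newtons=50)

```text
clock: 54.13
tcp_pos: [0.5776, -0.2275, 0.2166]
tool_rot: [2.208, 0.033, -2.203]
contact_force: [-0.8, 2.4, 6.6]
gripper_width: 0.0211
```

Run:
```python
from fit import *
mv(tw(T,(-.241,-.0005,.2367)),yaw=T[2]-np.pi)
```

```text
shift [-2.01 -0.06  0.08] wx -0.0 cur yaw -1.5399 tcp [ 0.5776 -0.2275  0.2166] trackTCP [[-0.2416, -0.0013, 0.0486]] t 54.13 F [-0.8  2.4  6.6] g 0.0211
```

>>> servo_tool([
  [-0.4, 0, 0, 0, 0, 0],
  [-1.1, 0, 0, 0, 0, 0],
  [-1.7, 0, 0, 0, 0, 0],
  [-2.1, 0, 0.1, 0, 0, 0],
  [-2.1, -0.3, 0.1, 0, 0, 0],
  [-2.1, -0.9, 0.1, 0, 0, 0],
  [-2.1, -1.7, 0.1, 0, 0, 0],
  [-2.1, -2.5, 0.1, 0, 0, 0],
])

```text
clock: 54.8
tcp_pos: [0.5751, -0.2015, 0.2359]
tool_rot: [2.205, 0.034, -2.207]
contact_force: [0.4, 0.5, -2.8]
gripper_width: 0.0218
```

>>> servo_tool([
  [0, -0.8, 0, 0, 0, 0],
  [0, -1.6, 0, 0, 0, 0],
  [0, -2.4, 0, 0, 0, 0],
  [0, -3.1, 0, 0, 0, 0],
  [0, -3.8, 0, 0, 0, 0],
  [0, -4.5, 0, 0, 0, 0],
  [0, -5.3, 0, 0, 0, 0],
  [0, -6.1, 0, 0, 0, 0],
])

```text
clock: 55.47
tcp_pos: [0.5734, -0.1408, 0.2363]
tool_rot: [2.206, 0.034, -2.206]
contact_force: [-1.6, -0.4, -2.3]
gripper_width: 0.0215
```

>>> servo_tool([
  [0, -0.8, 0, 0, 0, 0],
  [0, -1.6, 0, 0, 0, 0],
  [0, -2.4, 0, 0, 0, 0],
  [0, -3.2, 0, 0, 0, 0],
  [0, -4, 0, 0, 0, 0],
  [0, -4.8, 0, 0, 0, 0],
  [0, -5.6, 0, 0, 0, 0],
  [0, -6.4, 0, 0, 0, 0],
])

```text
clock: 56.13
tcp_pos: [0.5714, -0.0767, 0.2363]
tool_rot: [2.206, 0.034, -2.206]
contact_force: [0.1, 0.6, -3.2]
gripper_width: 0.0214
```

>>> servo_tool([
  [0, -0.8, 0, 0, 0, 0],
  [0, -1.6, 0, 0, 0, 0],
  [0, -2.4, 0, 0, 0, 0],
  [0, -3.2, 0, 0, 0, 0],
  [0, -4, 0, 0, 0, 0],
  [0, -4.7, 0, 0, 0, 0],
  [0, -5.2, 0, 0, 0, 0],
  [0, -5.5, 0, 0, 0, 0],
])

```text
clock: 56.8
tcp_pos: [0.5697, -0.0218, 0.2363]
tool_rot: [2.206, 0.035, -2.206]
contact_force: [-0.2, -0.4, -2.6]
gripper_width: 0.0214
```

Run:
```python
from fit import *
mv(tw(T,(.003,-.0005,.236)),yaw=T[2]-np.pi)
im=snap('top','y1');im2=snap('scene','y2')
cv2.imwrite('pics/y.png',np.hstack([cv2.resize(im[110:230,160:280],(400,400),interpolation=2),cv2.resize(im2[150:250,170:270],(400,400),interpolation=2)]))
```

```text
shift [ 0.03 -3.88 -0.07] wx 0.0 cur yaw -1.5395 tcp [ 0.5697 -0.0218  0.2363] trackTCP [[-0.0358, 0.0002, 0.0683]] t 56.8 F [-0.2 -0.4 -2.6] g 0.0214
```

View pics/y.png

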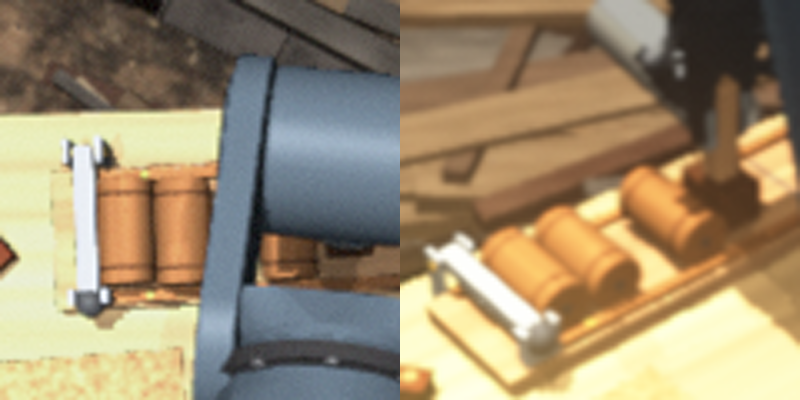

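>>> servo_tool([
  [0, -0.3, 0, 0, 0, 0],
  [0, -0.8, 0, 0, 0, 0],
  [0, -1.4, 0, 0, 0, 0],
  [0, -2, 0, 0, 0, 0],
  [0, -2.6, 0, 0, 0, 0],
  [0, -3.1, 0, 0, 0, 0],
  [0, -3.5, 0, 0, 0, 0],
  [0, -3.7, 0, 0, 0, 0],
])

```text
clock: 57.57
tcp_pos: [0.5686, 0.0151, 0.2363]
tool_rot: [2.206, 0.035, -2.206]
contact_force: [-0.2, -0.1, -3.3]
gripper_width: 0.0214
```

>>> servo_tool([
  [0, -0.05, 0, 0, 0, 0],
  [0, -0.1, 0, 0, 0, 0],
  [0, -0.1, 0, 0, 0, 0],
  [0, -0.1, 0, 0, 0, 0],
  [0, -0.1, 0, 0, 0, 0],
  [0, -0.1, 0, 0, 0, 0],
  [0, -0.1, 0, 0, 0, 0],
  [0, -0.1, 0, 0, 0, 0],
])

```text
clock: 58.23
tcp_pos: [0.5686, 0.0154, 0.2363]
tool_rot: [2.206, 0.034, -2.206]
contact_force: [-0.1, 0.6, -2.8]
gripper_width: 0.0213
```

>>> servo_tool([
  [0, 0.5, 0, 0, 0, 0],
  [0, 1.5, 0, 0, 0, 0],
  [0, 3, 0, 0, 0, 0],
  [0, 5, 0, 0, 0, 0],
  [-0.5, 7, 0, 0, 0, 0],
  [-2, 9, 0, 0, 0, 0],
  [-4, 10.5, 0, 0, 0, 0],
  [-6, 11, 0, 0, 0, 0],
])

```text
clock: 58.9
tcp_pos: [0.5716, -0.0974, 0.2967]
tool_rot: [2.206, 0.031, -2.208]
contact_force: [0.6, -1.0, -2.0]
gripper_width: 0.0217
```

Run:
```python
from fit import *
r=np.load('rest.npy')
mv(tw(r,(0,0,.30)),yaw=r[2])
im=snap('top','A1');im2=snap('scene','A2')
P_=[hull('top',cyl(tw(T,(x,0,.19))[0],T[2]+np.pi/2)) for x in(.134,.090,.046)]
ln=[tw(T,[(.01,-.042,.168),(.01,.042,.168)])]
a=over(im,'top',P_+ln,(165,130,265,230),4);b=over(im2,'scene',[],(165,150,265,250),4)
cv2.imwrite('pics/A.png',np.hstack([a,b]))
```

```text
shift [ -0.33 -28.46  15.  ] wx -1.588 cur yaw -1.5419 tcp [ 0.5716 -0.0974  0.2967] trackTCP [[-0.1114, 0.0006, 0.1287]] t 58.9 F [ 0.6 -1.  -2. ] g 0.0217
```

View pics/A.png

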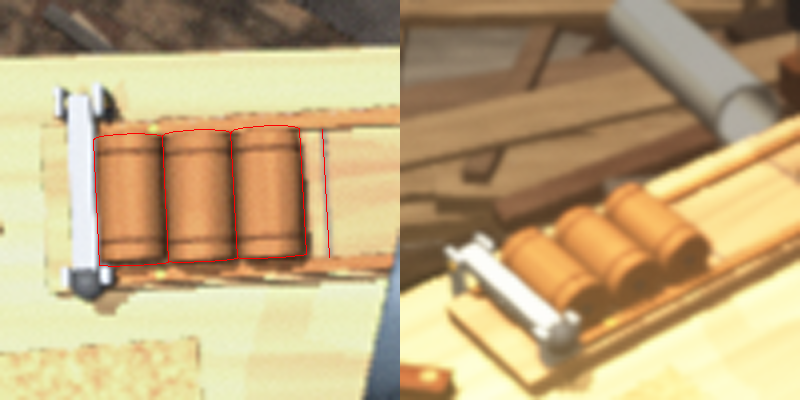

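>>> servo_tool([
  [-0.6, -0.6, 1, 0, 0, 0],
  [-1.4, -1.6, 2.8, 0, 0, 0],
  [-1.5, -3, 4.8, 0, 0, 0],
  [-1.5, -4.8, 6.8, 0, 0, 0],
  [-1.5, -6.8, 8.6, 0, 0, 0],
  [-1.5, -9, 10, 0, 0, 0],
  [-1.5, -11.4, 11.2, 0, 0, 0],
  [-1.5, -14, 12, 0, 0, 0],
])

```text
clock: 59.67
tcp_pos: [0.4461, 0.0424, 0.3103]
tool_rot: [2.205, 0.034, -2.207]
contact_force: [1.5, 0.2, -1.7]
gripper_width: 0.0216
```

>>> servo_tool([
  [0, -2.6, 0.6, 0, 0, 0],
  [0, -5.2, 1.2, 0, 0, 0],
  [0, -7.6, 1.8, 0, 0, 0],
  [0, -9.8, 2.4, 0, 0, 0],
  [0, -11.8, 2.8, 0, 0, 0],
  [0, -13.2, 3, 0, 0, 0],
  [0, -14.2, 3, 0, 0, 0],
  [0, -14.4, 3, 0, 0, 0],
])

```text
clock: 60.33
tcp_pos: [0.4129, 0.1858, 0.3105]
tool_rot: [2.204, 0.036, -2.206]
contact_force: [0.2, -0.9, -3.0]
gripper_width: 0.0217
```

>>> servo_tool([
  [0.8, 0, 0, 0, 0, 0],
  [2.2, 0, 0, 0, 0, 0],
  [3.8, 0, 0, 0, 0, 0],
  [5.2, 0, 0, 0, 0, 0],
  [6.4, 0, 0, 0, 0, 0],
  [7.2, 0, 0, 0, 0, 0],
  [7.8, 0, 0, 0, 0, 0],
  [8, 0, 0, 0, 0, 0],
])

```text
clock: 61.0
tcp_pos: [0.4131, 0.1842, 0.2303]
tool_rot: [2.205, 0.033, -2.207]
contact_force: [0.2, -0.4, -2.2]
gripper_width: 0.0216
```

Run:
```python
from fit import *
r=np.load('rest.npy')
mv(tw(r,(0,0,.219)))
im2=snap('scene','B2')
cv2.imwrite('pics/B.png',over(im2,'scene',[tw(r,[(.06,.075,.153),(.06,-.075,.153),(-.06,-.075,.153),(-.06,.075,.153),(.06,.075,.153)])],(165,170,285,310),4))
```

```text
shift [ 1.13  0.14 -0.03] wx 0.0 cur yaw -1.5406 tcp [0.4131 0.1842 0.2303] trackTCP [[0.1749, 0.1503, 0.0623]] t 61.0 F [ 0.2 -0.4 -2.2] g 0.0216
```

View pics/B.png

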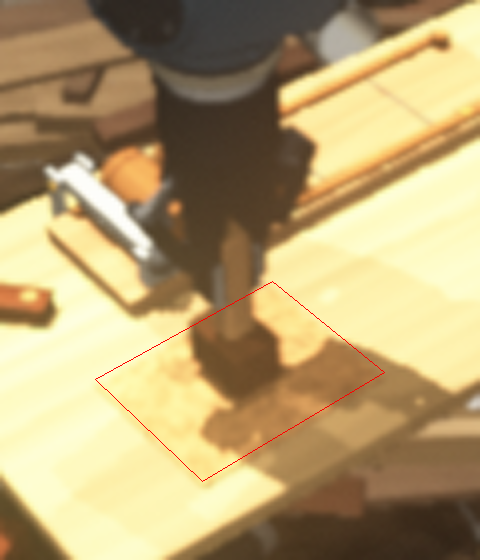

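Centred over the mat. Lower until contact, release, rise.

>>> servo_tool([
  [0.2, 0, 0, 0, 0, 0],
  [0.4, 0, 0, 0, 0, 0],
  [0.6, 0, 0, 0, 0, 0],
  [0.8, 0, 0, 0, 0, 0],
  [0.95, 0, 0, 0, 0, 0],
  [1.05, 0, 0, 0, 0, 0],
  [1.1, 0, 0, 0, 0, 0],
  [1.1, 0, 0, 0, 0, 0],
])

```text
clock: 61.72
tcp_pos: [0.4133, 0.1848, 0.2202]
tool_rot: [2.206, 0.034, -2.206]
contact_force: [-0.2, 0.2, -3.0]
gripper_width: 0.0216
```

Run:
```python
from fit import *
mv(tw(np.load('rest.npy'),(0,0,.219)))
```

```text
shift [ 0.12  0.2  -0.01] wx 0.0 cur yaw -1.5399 tcp [0.4133 0.1848 0.2202] trackTCP [[0.1755, 0.1501, 0.0522]] t 61.72 F [-0.2  0.2 -3. ] g 0.0216
```

>>> servo_tool([
  [0.05, 0, 0, 0, 0, 0],
  [0.1, 0, 0, 0, 0, 0],
  [0.15, 0, 0, 0, 0, 0],
  [0.2, 0, 0, 0, 0, 0],
  [0.2, 0, 0, 0, 0, 0],
  [0.2, 0, 0, 0, 0, 0],
  [0.2, 0, 0, 0, 0, 0],
  [0.2, 0, 0, 0, 0, 0],
])

```text
clock: 62.38
tcp_pos: [0.4135, 0.1849, 0.2196]
tool_rot: [2.207, 0.034, -2.205]
contact_force: [-6.0, -1.5, 13.6]
gripper_width: 0.0214
```

>>> servo_tool([
  [0, 0, 0, 0, 0, 0],
  [0, 0, 0, 0, 0, 0],
  [0, 0, 0, 0, 0, 0],
  [0, 0, 0, 0, 0, 0],
  [0, 0, 0, 0, 0, 0],
  [-0.5, 0, 0, 0, 0, 0],
  [-2, 0, 0, 0, 0, 0],
  [-4, 0, 0, 0, 0, 0],
], jaw=5.6)

```text
clock: 63.05
tcp_pos: [0.4127, 0.1845, 0.2581]
tool_rot: [2.203, 0.033, -2.208]
contact_force: [0.6, 0.3, -0.8]
gripper_width: 0.0559
```

>>> servo_tool([
  [-2, 0, 0, 0, 0, 0],
  [-4, 0, 0, 0, 0, 0],
  [-6, 0, 0, 0, 0, 0],
  [-7.5, 0.8, 0, 0, 0, 0],
  [-8, 3, 0, 0, 0, 0],
  [-8, 5.5, 0, 0, 0, 0],
  [-8, 8, 0, 0, 0, 0],
  [-8, 10.5, 0, 0, 0, 0],
])

```text
clock: 63.72
tcp_pos: [0.4164, 0.0788, 0.3388]
tool_rot: [2.206, 0.035, -2.205]
contact_force: [1.1, -0.7, 0.4]
gripper_width: 0.0558
```

>>> servo_tool([
  [0, 2.4, 0, 0, 0, 0],
  [0, 4.8, 0, 0, 0, 0],
  [0, 7.2, 0, 0, 0, 0],
  [0, 9.6, 0, 0, 0, 0],
  [0, 12, 0, 0, 0, 0],
  [0, 14, 0, 0, 0, 0],
  [0, 15.2, 0, 0, 0, 0],
  [0, 15.6, 0, 0, 0, 0],
])

```text
clock: 64.38
tcp_pos: [0.4213, -0.0776, 0.3385]
tool_rot: [2.207, 0.032, -2.207]
contact_force: [-0.0, -0.3, 0.4]
gripper_width: 0.0557
```

Run:
```python
from fit import *
r=np.load('rest.npy');st()
im=snap('top','C1');im2=snap('scene','C2')
P_=[hull('top',cyl(tw(T,(x,0,.19))[0],T[2]+np.pi/2)) for x in(.134,.090,.046)]
ln=[tw(T,[(.01,-.042,.168),(.01,.042,.168)]),tw(r,[(.06,.075,.153),(.06,-.075,.153),(-.06,-.075,.153),(-.06,.075,.153),(.06,.075,.153)])]
pp=[tw((.4133,.1848,T[2]),m) for m in pad(.153)]
a=over(im,'top',P_+ln+pp,(120,130,270,280),3);b=over(im2,'scene',[],(150,160,260,310),3)
cv2.imwrite('pics/C.png',np.hstack([a,b]))
```

```text
{'clock': 64.3833, 'qpos': [-0.2907, 0.0202, 1.7879, -0.0002, 1.3334, 1.251], 'tcp_pos': [0.4213, -0.0776, 0.3385], 'tool_rot': [2.2067, 0.0318, -2.2066], 'contact_force': [-0.0104, -0.3095, 0.3627], 'gripper_width': 0.0557}
```

View pics/C.png

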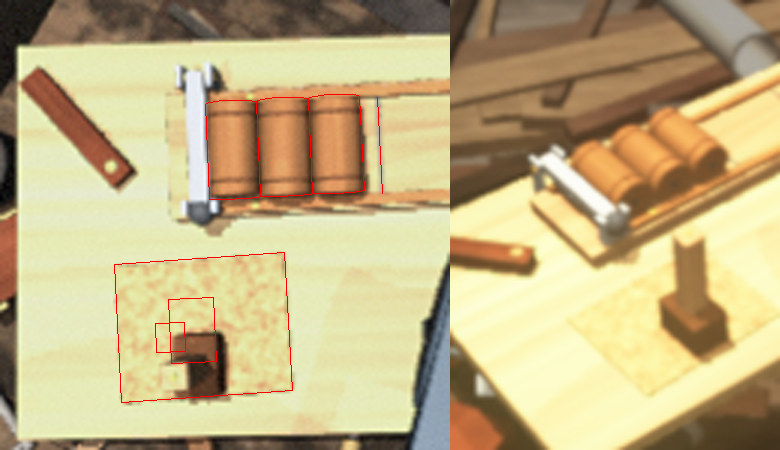

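Run:
```python
from fit import *
im=snap('top','D1')
r=np.load('rest.npy')
q=(np.array([[172,377],])+.0)
pp=[tw((.3815,.177,T[2]),m) for m in pad(.153)]
cv2.imwrite('pics/D.png',over(im,'top',pp,(150,200,230,280),7))
for d in nets.regions_of('top','paddle')[:2]: print(d['score'],d['bbox'])
c=tw(r,(0,0,0));print(c, mv((.3815,.177,.30)))
```

```text
0.9 [173.3, 242.8, 193.9, 264.0]
shift [  3.85 -25.37   3.19] wx 0.0 cur yaw -1.5398 tcp [ 0.4213 -0.0756  0.3384] trackTCP [[-0.085, 0.1502, 0.1704]] t 64.58 F [ 0.3  0.1 -0.8] g 0.0561
[[0.41345081 0.18277465 0.        ]] [  3.84587186 -25.36769788   3.19312368]
```

View pics/D.png

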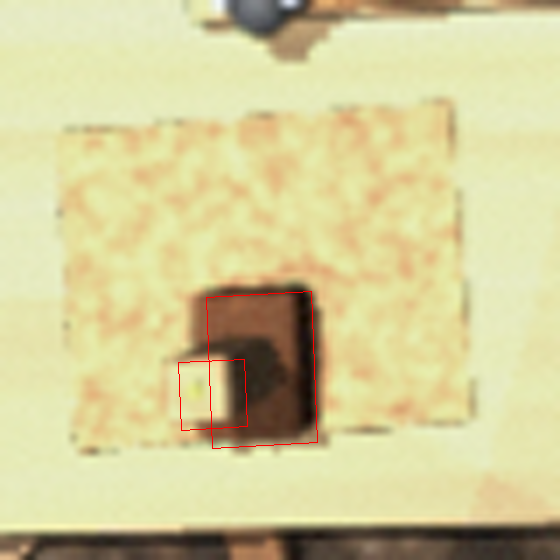

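Run:
```python
from fit import *
a=cv2.imread('pics/C1.png').astype(int);b=cv2.imread('pics/D1.png').astype(int)
print(abs(a-b)[130:280,120:240].mean(), abs(a-b)[235:270,170:200].mean())
print(job.job_done())
```

```text
1.834462962962963 2.0596825396825396
the job is handed in; nothing more can be done
None
```

The job is handed in at about 64.6 s of the 210 s allowed; no verdict was reported.

- **Stop arm:** I swung it over with the closed fingers and it dropped home. It still lies across the track in its fork in the last top and scene pictures.
- **Rollers:** I loaded and paddled all three, one at a time. In the last top picture they lie in a close row against the arm. They match outlines drawn for track x of about 134, 90 and 46 mm, and all are beyond the bay line.
- **Bystanders:** I didn't measure these at the end. The bevel looks unmoved in the last pictures. The block and pencil were last checked by eye before the third push.
- **Robot:** The gripper ended clear of everything.

**Paddle:** After I released it near the middle of the mat, the last check showed it about 30 mm nearer the robot, with my placement and the picture disagreeing by that much. I took this as the announced knock. It stands upright and still, with two pictures 0.2 s apart the same. I put it at about -30 mm from the mat centre in x, limit 46 mm, and near zero in y. Its foot is still wholly on the mat, but only a few millimetres from the edge. I left it there rather than grasp it again.

**Small upsets:** The first and third rollers touched a fence lightly while being lowered; I shifted each slightly and both settled flat.

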